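Open the glaze jar whose cap has dried on

ROBOT

A 7-joint arm with a two-finger parallel gripper is mounted at the origin on the work surface. World frame = base frame: x ahead of the robot, y to its left, z up, the work surface at z = 0. Lengths are in m, angles in rad, forces in N, time in s.
With the tool pointing down it reaches from about 0.425 to 0.975 m from the base axis. Payload 16.7 kg.
Tool frame: the origin (TCP) lies midway between the tips of the shut fingers; the grasp point (between the pads) lies 19 mm behind it; z points along the fingers, y is the line along which they close (so a half turn about z gives the same grasp; the last joint's range is limited). The gripper opens to 85 mm and grips with 20 to 120 N. Pads are 22 mm wide; open, the fingers measure 114 mm over their backs; the gripper's body (76 mm by 85 mm) begins 54 mm behind the grasp point. The pads swing forward as they close: fully open they stand 13 mm farther back than shut.
Start: joints at [1.058, 0.426, 0.074, 1.606, -0.034, 1.111, -0.067], TCP at [0.24, -0.631, 0.231] pointing down, gripper open.
Joint ranges: [-2.85, 2.85], [-0.5, 2.14], [-1.23, 1.37], [0.21, 2.46], [-1.02, 4.16], [0.16, 2.05], [-2.73, 2.73]. Speed limits (rad/s): [1.89, 1.89, 2.39, 2.39, 3.01, 3.01, 3.01].

INTERFACE

Orientations are given as a unit quaternion [x, y, z, w].
In Python, from cell import ctrl, cams, job_done, spotter gives the robot as it stands.
- The arm moves only by the tool servo_tool, never from a script. Its argument "steps" is a list of rows, each a list of 3 entries, a list of its own where there are three numbers: the shift along the tool's x, y, z in cm, then the turn, a rotation vector about the tool's x, y, z in rad, then the finger opening in cm, from 0 to 8.54. A call has exactly 8 rows; each row shifts and turns the commanded pose from where the row before left it, along the tool's axes as they then stand; what a row does not reach is not made up. A row lasts 1/12 s, in which the tool goes at most 41.7 mm and 7.16 degrees, less where a joint would pass 70% of its speed; a pose out of reach is approached as far as the arm can. A call with a gripper value outside its range is refused whole. The fingers move at their own pace and stop on an object; "squeeze" is the grip in N (left out, the last holds). Time passes only in rows, so rows that do not move let the fingers close, or fill a call up. It gives the time, the measured TCP pose, the force, the opening and the grip force at its end, in the units of the state.
- ctrl.get_state(): the state, without advancing time (a new reading comes with each control period).
- cams.capture(name): name is "side" or "top"; returns a dict with "color" (420x560x3 uint8, red, green, blue), "fovy" (degrees; the focal length in pixels is half the picture's height over the tangent of half this angle, whatever the lens; pixels are square), "cx", "cy" (the principal point, pixels), "rvec" (rotation vector, rad) and "tvec" (3), from world to camera coordinates, as OpenCV has them. Camera axes: x right, y down, z forward; pixel columns grow to the right and rows downward; lengths in m; the calibration is good to about 2 mm. A picture is of the moment at which its call begins. There is no depth.
- job_done(): hands the job in; it is judged then, once.
Trained networks look in the newest picture that a camera, given by its name, has taken for a name from the list of things; names that differ only in an ending like _2 or _b are one class to them, and where a whole thing is asked for, a point or a joint stands for the part that bears it (a point fixed in the world has none). Each returns a list of dicts, best first, with "score" (0 to 1); they miss things now and then, are a little off and sometimes report something else, mostly with a low value. They report only what shows in the picture. A call takes as long as a camera call.
- spotter.spot_in(name, camera): "xy" ([column, row] in pixels, amid what is visible of it).
- spotter.regions_of(name, camera): "pixels" (420x560 bool, what is visible of it) and "xy" ([column, row] in pixels, amid what is visible of it).
The state is a dict: "t": time; "joints": joint angles; "qd": joint speeds; "tau": joint torques, N m; "tool_pos": TCP position; "orientation": TCP orientation; "force": force on the tool from outside, world axes, zero at the start; "wrist_torque": the same for the moment, N m; "finger_gap": opening from 0.0 (shut) to 1.0 (fully open); "gripper_force": force on a finger pad.
Only numpy, scipy, OpenCV 4.12 (cv2) and the standard library are available. Lean on these libraries where they do the work, as an engineer would, in place of code of your own. Each camera call takes 0.05 s, during which the arm holds its last target. There are 200 camera calls.

TASK

The brass cap of the blue glaze jar has dried on. Take the jar by its square body, never lifting it by the cap, stand it between the cheeks of the wooden cradle so that it cannot turn, and let go; then grip the cap, break it loose with a firm anticlockwise twist, spin it on round until it comes free, and lay it right way up and wholly on the terracotta tile, with the open jar left standing in the cradle. Lower the jar and the cap rather than dropping them, and do not shift or tip the green jar and the two cups.

Things in the scene. Friction and masses are not known exactly. Their poses are not given: they have to be found in the camera images.
- jar: blue glaze jar: square glass body 62 x 62 mm and 58 mm high full of blue glaze, white labels; neck with its mouth 76 mm up, cap on it with a gap of 8 mm between body and cap; 84 mm high with the cap; about 0.34 kg. Origin: centre of its underside, z up, x and y square to its sides. On the open bench it would just turn with the cap.
- cap: round knurled brass cap of the blue jar, 52 mm across, 18 mm high, 45 g. Origin: centre of its open underside, z up. Tight, its underside is 66 mm above the jar's, its axes are the jar's. Opens anticlockwise from above: the first 0.4 rad take about 0.6 N m (grip firmly), then it turns freely, 1.5 mm loose; from 1.75 to 2.2 rad past tight it lifts straight off; stop at 2.35.
- cradle: jar cradle screwed to the bench: plywood foot 9 mm thick, two wooden cheeks 86 mm long (inner faces at y = -33 and +33 mm, tops 27 mm above the bench), back stop with inner face at x = +34 mm; open towards -x. Origin: on the bench under the centre of the jar's place. The jar stands on the foot, sides square to the cheeks, any of the four ways round; in it the jar turns 0.1 rad, then is held.
- tile: terracotta tile 120 x 120 mm, 8 mm thick, fixed to the bench. Origin: centre of its underside, x and y along its sides.
- green_jar: bystander: closed glaze jar of the same shape with green glaze, 62 x 62 mm, 84 mm high. Origin: centre of its underside.
- cup_a: bystander: unglazed pale cup, 76 mm across at the belly, 66 mm high. Origin: centre of its underside.
- cup_b: bystander: unglazed pale cup, 76 mm across at the belly, 66 mm high. Origin: centre of its underside.

How it is judged:
By the outcome, as a careful person would: the job done as asked, in the order asked, and still so for the second after the job is handed in, with the robot touching nothing.
It also fails if it takes over 58 s, if anything falls off the work surface, if the arm or the gripper's body presses on something with over 40 N, if the wrist force passes 120 N, or if a joint passes its speed limit or range.

## Working session

There is one attempt and no reset: what is moved stays moved. The work goes in short steps, Python scripts to look and compute and a tool call to move; the robot and the scene stay as the last step left them, time stands still between calls to the robot, and variables do not carry over. Pictures are saved under pics/ and viewed, at most 10 in all, crops included, and the job is handed in when it is done.

Besides the shell and the picture viewer there is one more tool, called after "Call:" as name(argument=value, ...), one argument or row to a line, values as JSON. servo_tool: Moves the arm, as the interface text tells. Its arguments: {"type":"object","properties":{"steps":{"type":"array","items":{"type":"array"}},"squeeze":{"type":"number"}},"required":["steps"]}

```bash
ls; mkdir -p pics
cat > h.py <<'E'
import numpy as np, cv2
from cell import ctrl, cams, job_done, spotter
from scipy.spatial.transform import Rotation as R
def cap(n,save=None):
    c=cams.capture(n)
    if save: cv2.imwrite('pics/'+save,c['color'][:,:,::-1])
    h=c['color'].shape[0]; f=h/2/np.tan(np.radians(c['fovy'])/2)
    c['K']=np.array([[f,0,c['cx']],[0,f,c['cy']],[0,0,1.]]); c['Rm']=cv2.Rodrigues(np.array(c['rvec'],float))[0]; c['t']=np.array(c['tvec'],float)
    return c
def onz(c,uv,z):
    "pixels -> world at height z"
    uv=np.atleast_2d(uv).astype(float); d=np.c_[uv,np.ones(len(uv))]@np.linalg.inv(c['K']).T@c['Rm']
    o=-c['Rm'].T@c['t']; return o+d*((z-o[2])/d[:,2])[:,None]
def proj(c,P):
    return cv2.projectPoints(np.atleast_2d(P).astype(float),np.array(c['rvec'],float),c['t'],c['K'],None)[0][:,0]
E
python3 - <<'E'
from h import *
for n in ('top','side'):
    c=cap(n,n+'1.png'); print(n,'cam at',-c['Rm'].T@c['t'],{k:v for k,v in c.items() if k in('fovy','cx','cy')}, c.keys())
    for k in ('jar','cap','cradle','tile','green_jar','cup_a'):
        r=spotter.regions_of(k,n)
        print(k,[(round(x['score'],2),np.round(x['xy']).tolist(),int(x['pixels'].sum()),np.round(onz(c,x['xy'],0.03)[0],3).tolist()) for x in r])
print(ctrl.get_state())
E
```

```text
pics
top cam at [0.42530652 0.02943865 1.06860685] {'fovy': 49.18204819282731, 'cx': 280.87457142767033, 'cy': 202.20990088602528} dict_keys(['color', 'fovy', 'cx', 'cy', 'rvec', 'tvec', 'K', 'Rm', 't'])
jar [(0.71, [161.0, 250.0], 390, [0.458, 0.261, 0.03])]
cap [(0.83, [150.0, 248.0], 549, [0.462, 0.286, 0.03])]
cradle [(0.86, [301.0, 214.0], 1898, [0.539, -0.053, 0.03])]
tile []
green_jar [(0.96, [224.0, 250.0], 838, [0.456, 0.121, 0.03])]
cup_a [(0.85, [153.0, 181.0], 956, [0.613, 0.284, 0.03]), (0.81, [225.0, 182.0], 862, [0.612, 0.12, 0.03])]
side cam at [ 0.0145118  -0.59990632  0.60051328] {'fovy': 48.02152524434091, 'cx': 277.3391375307669, 'cy': 203.64891015768268} dict_keys(['color', 'fovy', 'cx', 'cy', 'rvec', 'tvec', 'K', 'Rm', 't'])
jar [(0.84, [178.0, 190.0], 755, [0.46, 0.259, 0.03])]
cap [(0.81, [174.0, 170.0], 321, [0.5, 0.349, 0.03])]
cradle [(0.66, [296.0, 245.0], 2077, [0.531, -0.07, 0.03])]
tile [(0.65, [362.0, 325.0], 3934, [0.472, -0.291, 0.03])]
green_jar [(0.83, [208.0, 213.0], 1349, [0.459, 0.134, 0.03])]
cup_a [(0.74, [267.0, 190.0], 954, [0.62, 0.128, 0.03]), (0.58, [226.0, 165.0], 820, [0.62, 0.292, 0.03])]
{'t': 0.7, 'joints': array([ 1.0584966 ,  0.42609501,  0.07386919,  1.60599297, -0.03412332,
        1.11077765, -0.06709661]), 'qd': array([ 0.00051388,  0.00017406, -0.00029508,  0.00041647, -0.00089736,
        0.00034484,  0.00014836]), 'tau': array([-1.17067149e-03, -9.49294209e+01,  3.75606671e+00, -4.63839555e+01,
        1.91672926e-02,  2.08969599e-03, -1.73017901e-05]), 'tool_pos': array([ 0.2395515 , -0.63103503,  0.23130729]), 'orientation': array([ 9.83595406e-01,  1.80388683e-01,  3.01670697e-05, -1.56164408e-05]), 'force': array([-0.40676735, -0.24213429, -0.17478431]), 'wrist_torque': array([-0.04875329,  0.01613845, -0.01464118]), 'gripper_force': 0.0, 'finger_gap': 1.0005083981558625}
```

View pics/top1.png

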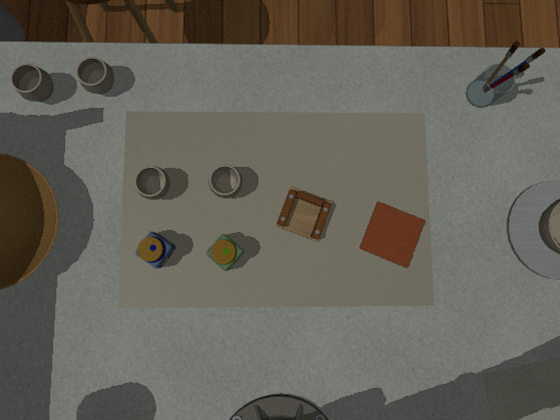

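View pics/side1.png

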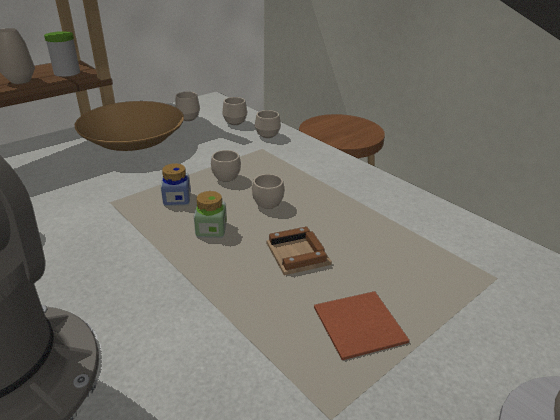

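The top picture shows the blue jar at about (155,249), the green jar at (225,252), cups at (152,182) and (225,181), the cradle at (305,213) open downwards, and the tile at (392,235). The networks agree, apart from missing the tile from above. Next I'll fit poses.

```bash
cat > fit.py <<'E'
from h import *
from scipy.optimize import minimize
def sq(w,z): a=w/2; return [[sx*a,sy*a,z] for sx in(-1,1) for sy in(-1,1)]
def circ(r,z): t=np.linspace(0,2*np.pi,32,endpoint=False); return np.c_[r*np.cos(t),r*np.sin(t),0*t+z].tolist()
JAR=[sq(.062,0)+sq(.062,.058), circ(.026,.066)+circ(.026,.084), circ(.022,.058)+circ(.022,.07)]
TILE=[sq(.12,0)+sq(.12,.008)]
def sil(c,parts,p,S=4):
    m=np.zeros((420*S,560*S),np.uint8); Rz=R.from_euler('z',p[2]).as_matrix()
    for q in parts:
        P=np.array(q)@Rz.T+[p[0],p[1],p[3] if len(p)>3 else 0]
        uv=(proj(c,P)+.5)*S-.5
        cv2.fillConvexPoly(m,cv2.convexHull(np.round(uv*16).astype(np.int32)),1,shift=4)
    return cv2.resize(m.astype(np.float32),(560,420),interpolation=cv2.INTER_AREA)
def fit(views,parts,p0,z=0):
    def cost(p):
        return sum(np.abs(sil(c,parts,[p[0],p[1],p[2],z])-m).sum()/m.sum() for c,m in views)
    best=None
    for y in np.linspace(-.7,.7,6) if p0[2] is None else [p0[2]]:
        s=np.array([[p0[0],p0[1],y]]*4); s[1,0]+=.01;s[2,1]+=.01;s[3,2]+=.15
        r=minimize(cost,s[0],method='Nelder-Mead',options=dict(initial_simplex=s,maxiter=120))
        if best is None or r.fun<best.fun: best=r
    return best.x,best.fun
def masks(n,names):
    m=np.zeros((420,560),bool)
    for k in names:
        r=spotter.regions_of(k,n)
        if r: m|=r[0]['pixels']
    return m.astype(np.float32)
E
python3 - <<'E'
from fit import *
V={}
for n in('top','side'):
    c=cap(n); V[n]=c
    c['jar']=masks(n,['jar','cap']); c['gj']=masks(n,['green_jar']); c['tile']=masks(n,['tile']); c['cr']=masks(n,['cradle'])
    if c['tile'].sum()<100 :
        h=cv2.cvtColor(c['color'],cv2.COLOR_RGB2HSV); 
        m=((h[...,0]<12)&(h[...,1]>120)&(h[...,2]>50)).astype(np.float32); m[:150]=0; m[280:]=0; m[:,:345]=0; m[:,440:]=0; c['tile']=m
for k,P,p0 in(('jar',JAR,(.46,.27,None)),('gj',JAR,(.45,.12,None)),('tile',TILE,(.49,-.25,None))):
    for vs in (['top','side'],['top'],['side']):
        print(k,vs,[np.round(x,4) for x in fit([(V[n],V[n][k]) for n in vs],P,p0)])
def crop(n,u,v,s,k): return cv2.resize(V[n]['color'][v:v+s,u:u+s,::-1],(k*s,k*s),interpolation=cv2.INTER_CUBIC)
im=np.hstack([crop('top',270,180,70,5),crop('side',260,215,70,5)])
im=np.clip(im.astype(float)*1.6,0,255)
cv2.imwrite('pics/cr.png',im)
E
```

```text
jar ['top', 'side'] [array([ 0.4603,  0.2729, -0.5714]), np.float64(0.2873)]
jar ['top'] [array([0.4582, 0.2741, 1.0489]), np.float64(0.193)]
jar ['side'] [array([0.4596, 0.2694, 1.0045]), np.float64(0.0707)]
gj ['top', 'side'] [array([ 0.4537,  0.1186, -0.7043]), np.float64(0.1606)]
gj ['top'] [array([0.4523, 0.1196, 0.852 ]), np.float64(0.0529)]
gj ['side'] [array([0.4547, 0.1169, 0.8896]), np.float64(0.062)]
tile ['top', 'side'] [array([ 0.4935, -0.2677, -0.3926]), np.float64(0.0964)]
tile ['top'] [array([ 0.4925, -0.2668, -0.3998]), np.float64(0.0245)]
tile ['side'] [array([ 0.4946, -0.2697, -0.3973]), np.float64(0.0461)][ WARN:0@16.127] global loadsave.cpp:1063 imwrite_ Unsupported depth image for selected encoder is fallbacked to CV_8U.
```

View pics/cr.png

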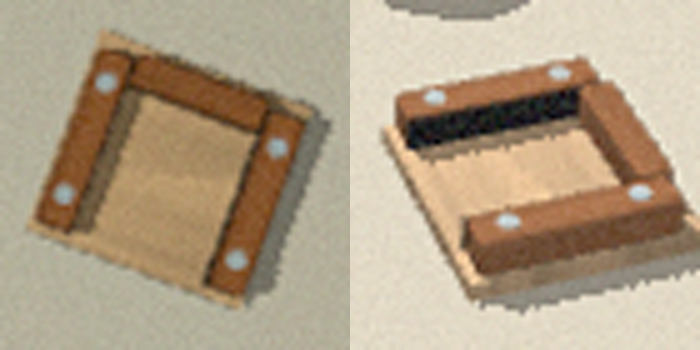

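Run:
```python
from h import *
T=cap('top');S=cap('side')
def px(o,a): return np.array(o)+(np.array(a,float)+.5)/5-.5
def W(c,o,a,z=.027): return onz(c,px(o,a),z)[:,:2]
t=W(T,(270,180),[(106,82),(63,193),(277,147),(236,260)])
s=W(S,(260,215),[(209,73),(85,97),(290,192),(159,221)])
for n,q in(('top',t),('side',s)):
    print(n,q.round(4).tolist(),'mean',q.mean(0).round(4))
    for a,b in((0,1),(2,3)):
        d=q[a]-q[b]; print('yaw',np.arctan2(d[1],d[0]),np.linalg.norm(d))
    d=q[0]-q[2]; print('cross',np.arctan2(d[1],d[0])-np.pi/2)
    d=q[1]-q[3]; print('cross',np.arctan2(d[1],d[0])-np.pi/2,np.linalg.norm(d))
m=(t.mean(0)+s.mean(0))/2; y=float(np.arctan2(*(t[0]-t[1]+t[2]-t[3])[::-1])); 
loc=lambda q:((q-m)@np.array([[np.cos(y),-np.sin(y)],[np.sin(y),np.cos(y)]])).round(4).tolist()
print('top cheek ends, stop edge, in screw-centred frame',loc(W(T,(270,180),[(98,50),(132,58),(37,223),(72,232),(262,112),(307,123),(208,285),(240,297),(134,90),(266,130)])))
# side: back stop inner top edge (580,92),(637,172) ; cheek outer ends
print('side stop edge, near ends top inner/outer, far',loc(W(S,(260,215),[(230,90),(287,172),(55,122),(122,240)])))
# jar detail
def crop(c,u,v,s,k): return cv2.resize(c['color'][v:v+s,u:u+s,::-1],(k*s,k*s),interpolation=cv2.INTER_CUBIC)
im=np.hstack([crop(T,125,220,60,6),crop(S,145,155,60,6)])
cv2.imwrite('pics/jar.png',np.clip(im.astype(float)*1.8,0,255).astype(np.uint8))
```

```text
top [[0.5796, -0.0301], [0.5284, -0.01], [0.5495, -0.1084], [0.4976, -0.0887]] mean [ 0.5388 -0.0593]
yaw -0.37351107745016204 0.0549802390065638
yaw -0.3631512055633417 0.05544294888660959
cross -0.3675507646463032
cross -0.37303025713751836 0.08452465475226068
side [[0.5794, -0.0338], [0.5284, -0.014], [0.5499, -0.1115], [0.4986, -0.0924]] mean [ 0.539 -0.063]
yaw -0.3694222875448413 0.0547148544290312
yaw -0.3562544792744596 0.05474559430638378
cross -0.3626122357655177
cross -0.3629807854689546 0.08384809152506276
top cheek ends, stop edge, in screw-centred frame [[0.0394, 0.0523], [0.0416, 0.0364], [-0.0453, 0.0501], [-0.0434, 0.0338], [0.0396, -0.0283], [0.0423, -0.0494], [-0.0438, -0.0326], [-0.0437, -0.0481], [0.028, 0.0303], [0.0324, -0.0329]]
side stop edge, near ends top inner/outer, far [[0.0317, 0.0263], [0.0323, -0.0312], [-0.044, 0.0278], [-0.0437, -0.0499]]
```

View pics/jar.png

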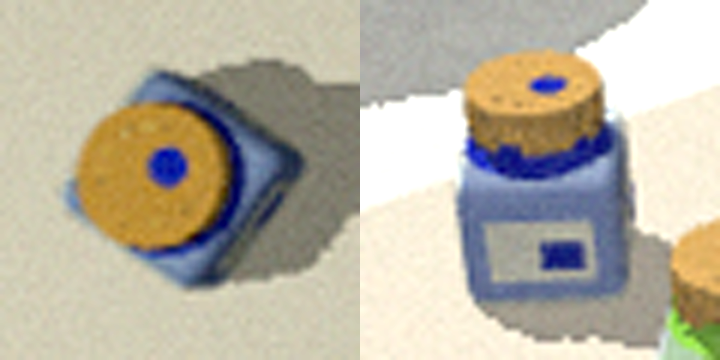

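The jar corners at (158,72), (300,160), (200,285) and (68,195) in the crop confirm its yaw of about 1.01, at (0.4595, 0.272). The cradle is at about (0.538, -0.061), yaw -0.367. I'll write a planner that turns waypoints into rows.

```bash
cat > plan.py <<'E'
from h import *
import json
def plan(wps,gap,smax=.036,rmax=.115,start=None):
    "wps: (x,y,z,psi[,nrows]); psi = heading of tool x, tool down. Prints calls of 8 rounded rows."
    s=ctrl.get_state()
    if start is None:
        M=R.from_quat(s['orientation']).as_matrix(); p=np.array(s['tool_pos']); psi=np.arctan2(M[1,0],M[0,0])
        print('tilt',M[:,2].round(4))
    else: p=np.array(start[:3],float); psi=start[3]
    rows=[]
    for w in wps:
        t=np.array(w[:3]); n=max(int(np.ceil(np.linalg.norm(t-p)/smax)),int(np.ceil(abs(w[3]-psi)/rmax)),w[4] if len(w)>4 else 1)
        for i in range(n):
            k=n-i; d=(t-p)/k; a=(w[3]-psi)/k
            c,sn=np.cos(psi),np.sin(psi); X=np.array([[c,sn,0],[sn,-c,0],[0,0,-1]])
            l=np.round(X@d*100,1 if k>1 else 2); r=round(-a,2 if k>1 else 3)
            rows.append([l.tolist(),[0,0,r],gap]); p=p+X.T@l/100; psi-=r
    while len(rows)%8: rows.append([[0,0,0],[0,0,0],gap])
    for i in range(0,len(rows),8): print(json.dumps(rows[i:i+8]).replace(' ','').replace('.0,',',').replace('.0]',']').replace('-0,','0,').replace('-0]','0]'))
    print('end',p.round(4),round(psi,4))
def st():
    s=ctrl.get_state(); M=R.from_quat(s['orientation']).as_matrix()
    print('t',round(s['t'],2),'p',np.round(s['tool_pos'],4),'psi',round(float(np.arctan2(M[1,0],M[0,0])),4),'zax',M[:,2].round(3),'q',np.round(s['joints'],3),'F',np.round(s['force'],1),'gap',round(s['finger_gap'],3),'gf',round(s['gripper_force'],1))
E
python3 -c "
from plan import *
plan([(.50,-.25,.25,1.2),(.56,0.0,.24,2.2),(.4595,.272,.2,2.58)],8.5)"
```

```text
tilt [ 0.e+00  1.e-04 -1.e+00]
[[[2.9,-2,-0.1],[0,0,-0.06],8.5],[[3,-1.9,-0.1],[0,0,-0.06],8.5],[[3.1,-1.7,-0.2],[0,0,-0.07],8.5],[[3.3,-1.4,-0.1],[0,0,-0.06],8.5],[[3.3,-1.2,-0.2],[0,0,-0.07],8.5],[[3.4,-1,-0.1],[0,0,-0.06],8.5],[[3.5,-0.8,-0.2],[0,0,-0.07],8.5],[[3.5,-0.6,-0.1],[0,0,-0.06],8.5]]
[[[3.5,-0.3,-0.2],[0,0,-0.07],8.5],[[3.6,-0.1,-0.1],[0,0,-0.06],8.5],[[3.5,0.1,-0.2],[0,0,-0.07],8.5],[[3.6,0.3,-0.1],[0,0,-0.06],8.5],[[3.48,0.61,-0.17],[0,0,-0.067],8.5],[[2.8,-0.4,0.1],[0,0,-0.11],8.5],[[2.9,-0.1,0.1],[0,0,-0.11],8.5],[[2.8,0.2,0.1],[0,0,-0.11],8.5]]
[[[2.8,0.6,0.1],[0,0,-0.11],8.5],[[2.7,0.9,0.1],[0,0,-0.11],8.5],[[2.6,1.2,0.1],[0,0,-0.11],8.5],[[2.5,1.4,0.1],[0,0,-0.11],8.5],[[2.3,1.7,0.1],[0,0,-0.12],8.5],[[2.12,1.95,0.2],[0,0,-0.11],8.5],[[3.1,0.9,0.4],[0,0,-0.04],8.5],[[3.1,1,0.4],[0,0,-0.04],8.5]]
[[[3,1.1,0.5],[0,0,-0.04],8.5],[[3,1.2,0.4],[0,0,-0.04],8.5],[[2.9,1.4,0.5],[0,0,-0.04],8.5],[[2.9,1.5,0.4],[0,0,-0.05],8.5],[[2.8,1.6,0.5],[0,0,-0.04],8.5],[[2.7,1.7,0.4],[0,0,-0.05],8.5],[[2.59,1.85,0.5],[0,0,-0.04],8.5],[[0,0,0],[0,0,0],8.5]]
end [0.4595 0.272  0.2   ] 2.5798
```

Call:
servo_tool(
  steps=[
    [[2.9, -2, -0.1], [0, 0, -0.06], 8.5],
    [[3, -1.9, -0.1], [0, 0, -0.06], 8.5],
    [[3.1, -1.7, -0.2], [0, 0, -0.07], 8.5],
    [[3.3, -1.4, -0.1], [0, 0, -0.06], 8.5],
    [[3.3, -1.2, -0.2], [0, 0, -0.07], 8.5],
    [[3.4, -1, -0.1], [0, 0, -0.06], 8.5],
    [[3.5, -0.8, -0.2], [0, 0, -0.07], 8.5],
    [[3.5, -0.6, -0.1], [0, 0, -0.06], 8.5],
  ],
  squeeze=60,
)

```text
t: 2.07
tool_pos: [0.4005, -0.3951, 0.2428]
orientation: [0.906, 0.424, 0.0, 0.0]
force: [0.6, 0.0, -0.7]
finger_gap: 0.993
gripper_force: 0.0
```

Call:
servo_tool(
  steps=[
    [[3.5, -0.3, -0.2], [0, 0, -0.07], 8.5],
    [[3.6, -0.1, -0.1], [0, 0, -0.06], 8.5],
    [[3.5, 0.1, -0.2], [0, 0, -0.07], 8.5],
    [[3.6, 0.3, -0.1], [0, 0, -0.06], 8.5],
    [[3.5, 0.6, -0.2], [0, 0, -0.07], 8.5],
    [[2.8, -0.4, 0.1], [0, 0, -0.11], 8.5],
    [[2.9, -0.1, 0.1], [0, 0, -0.11], 8.5],
    [[2.8, 0.2, 0.1], [0, 0, -0.11], 8.5],
  ],
)

```text
t: 2.73
tool_pos: [0.5192, -0.165, 0.2474]
orientation: [0.718, 0.696, 0.0, 0.0]
force: [0.3, -0.1, -0.4]
finger_gap: 0.99
gripper_force: 0.0
```

```bash
python3 -c "
from plan import *
st()
plan([(.56,0.0,.24,2.2),(.4595,.272,.2,2.58)],8.5)"
```

```text
t 2.73 p [ 0.5192 -0.165   0.2474] psi 1.5386 zax [ 0. -0. -1.] q [ 0.518  0.223 -0.381  1.861  0.093  1.075  0.07 ] F [ 0.3 -0.1 -0.4] gap 0.99 gf 0.0
tilt [ 3.e-04 -0.e+00 -1.e+00]
[[[2.8,0.6,0.1],[0,0,-0.11],8.5],[[2.7,0.9,0.1],[0,0,-0.11],8.5],[[2.6,1.2,0.1],[0,0,-0.11],8.5],[[2.4,1.4,0.1],[0,0,-0.11],8.5],[[2.2,1.7,0.2],[0,0,-0.11],8.5],[[2.07,1.97,0.14],[0,0,-0.111],8.5],[[3.1,0.9,0.4],[0,0,-0.04],8.5],[[3.1,1,0.5],[0,0,-0.04],8.5]]
[[[3,1.1,0.4],[0,0,-0.04],8.5],[[3,1.2,0.5],[0,0,-0.04],8.5],[[2.9,1.4,0.4],[0,0,-0.04],8.5],[[2.9,1.5,0.5],[0,0,-0.05],8.5],[[2.8,1.6,0.4],[0,0,-0.04],8.5],[[2.7,1.7,0.5],[0,0,-0.05],8.5],[[2.6,1.85,0.4],[0,0,-0.04],8.5],[[0,0,0],[0,0,0],8.5]]
end [0.4595 0.272  0.2   ] 2.5796
```

Call:
servo_tool(
  steps=[
    [[2.8, 0.6, 0.1], [0, 0, -0.11], 8.5],
    [[2.7, 0.9, 0.1], [0, 0, -0.11], 8.5],
    [[2.6, 1.2, 0.1], [0, 0, -0.11], 8.5],
    [[2.4, 1.4, 0.1], [0, 0, -0.11], 8.5],
    [[2.2, 1.7, 0.2], [0, 0, -0.11], 8.5],
    [[2.1, 2, 0.1], [0, 0, -0.11], 8.5],
    [[3.1, 0.9, 0.4], [0, 0, -0.04], 8.5],
    [[3.1, 1, 0.5], [0, 0, -0.04], 8.5],
  ],
)

```text
t: 3.4
tool_pos: [0.5391, 0.0609, 0.2313]
orientation: [0.42, 0.908, 0.0, 0.0]
force: [0.7, 0.4, -0.2]
finger_gap: 0.995
gripper_force: 0.0
```

Call:
servo_tool(
  steps=[
    [[3, 1.1, 0.4], [0, 0, -0.04], 8.5],
    [[3, 1.2, 0.5], [0, 0, -0.04], 8.5],
    [[2.9, 1.4, 0.4], [0, 0, -0.04], 8.5],
    [[2.9, 1.5, 0.5], [0, 0, -0.05], 8.5],
    [[2.8, 1.6, 0.4], [0, 0, -0.04], 8.5],
    [[2.7, 1.7, 0.5], [0, 0, -0.05], 8.5],
    [[2.6, 1.9, 0.4], [0, 0, -0.04], 8.5],
    [[0, 0, 0], [0, 0, 0], 8.5],
  ],
)

```text
t: 4.07
tool_pos: [0.4594, 0.2774, 0.2003]
orientation: [0.276, 0.961, 0.001, -0.001]
force: [-0.7, -0.0, -0.6]
finger_gap: 0.995
gripper_force: 0.0
```

```bash
python3 -c "
from plan import *
st()
for n in('top','side'):
    c=cap(n,n+'2.png'); print(proj(c,ctrl.get_state()['tool_pos']))
plan([(.4595,.272,.1,2.575,4),(.4595,.272,.021,2.575,4)],8.5)"
```

```text
t 4.07 p [0.4594 0.2774 0.2003] psi 2.582 zax [-0.001  0.003 -1.   ] q [-0.022  0.319 -0.761  1.913  0.256  1.008  0.115] F [-0.7 -0.  -0.6] gap 0.995 gf 0.0
[[133.34942657 245.46250826]]
[[168.2026211  119.37382165]]
tilt [-4.e-04  2.e-04 -1.e+00]
[[[0,0,2.5],[0,0,0],8.5],[[0,-0.1,2.5],[0,0,0],8.5],[[0.1,0,2.5],[0,0,0],8.5],[[0.04,-0.09,2.53],[0,0,0],8.5],[[0,0,2],[0,0,0],8.5],[[0,0,2],[0,0,0],8.5],[[0,0,1.9],[0,0,0],8.5],[[0,0,2],[0,0,0],8.5]]
end [0.4595 0.272  0.021 ] 2.5752
```

View pics/side2.png

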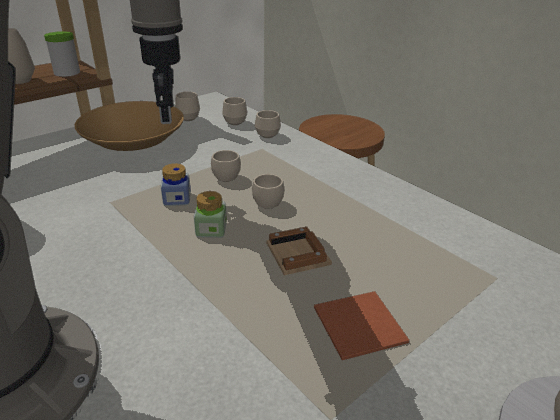

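The side view shows the open gripper at (165,100), above and slightly behind the blue jar at (176,188); the jar, cups and cradle are undisturbed. I'll descend partway.

Call:
servo_tool(
  steps=[
    [[0, 0, 0], [0, 0, 0], 8.5],
    [[0, 0, 0], [0, 0, 0], 8.5],
    [[0, 0, 2], [0, 0, 0], 8.5],
    [[0, 0, 2.5], [0, 0, 0], 8.5],
    [[0, 0, 2.5], [0, 0, 0], 8.5],
    [[0, 0, 2], [0, 0, 0], 8.5],
    [[0, 0, 0], [0, 0, 0], 8.5],
    [[0, 0, 0], [0, 0, 0], 8.5],
  ],
)

```text
t: 4.83
tool_pos: [0.4624, 0.2709, 0.1102]
orientation: [0.281, 0.96, -0.0, -0.001]
force: [-0.3, 0.8, -0.3]
finger_gap: 0.994
gripper_force: 0.0
```

```bash
python3 -c "
from plan import *
st()
im=[]
for n,(u,v) in(('top',(100,210)),('side',(130,100))):
    c=cap(n); p=ctrl.get_state()['tool_pos']; print(proj(c,p))
    a=2.575; ty=np.array([np.sin(a),-np.cos(a),0]); 
    # expected open pad tips: +-42.5mm along tool y, 13mm up
    for s in(-1,1): print(n,s,proj(c,p+s*.0425*ty+[0,0,.013]))
    k=c['color'][v:v+80,u:u+80,::-1]; im.append(cv2.resize(k,(400,400),interpolation=cv2.INTER_CUBIC))
cv2.imwrite('pics/near.png',np.clip(np.hstack(im).astype(float)*1.7,0,255).astype(np.uint8))
"
```

```text
t 4.83 p [0.4624 0.2709 0.1102] psi 2.5717 zax [-0.001 -0.001 -1.   ] q [-0.076  0.434 -0.701  1.991  0.37   0.846  0.019] F [-0.3  0.8 -0.3] gap 0.994 gf 0.0
[[147.32040719 246.11469923]]
top -1 [[163.17275703 257.09493335]]
top 1 [[128.28519566 234.68586388]]
[[173.1854621  156.16022274]]
side -1 [[171.74152426 159.66665302]]
side 1 [[173.41349738 142.83160246]]
```

View pics/near.png

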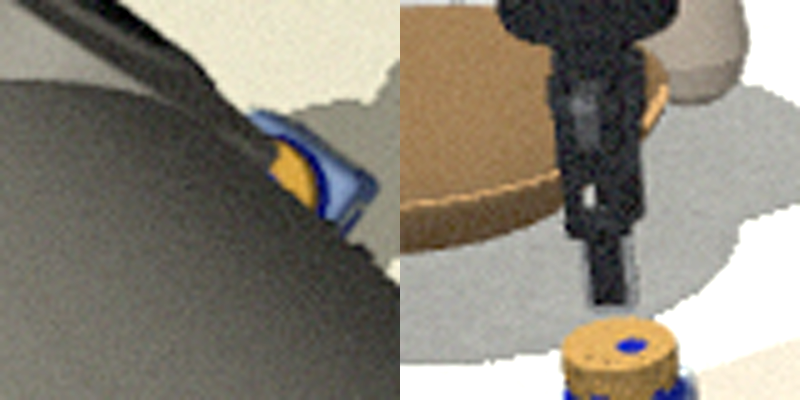

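The near view shows the near fingertip at (172,161) in the side picture, within about 1 px of the projection, so the calibration holds. The cap is at (174,170), right below.

Call:
servo_tool(
  steps=[
    [[0.1, 0, 1.5], [0, 0, 0], 8.5],
    [[0, 0, 1.5], [0, 0, 0], 8.5],
    [[0, 0, 1.5], [0, 0, 0], 8.5],
    [[0, 0, 1.5], [0, 0, 0], 8.5],
    [[0, 0, 1.5], [0, 0, 0], 8.5],
    [[0, 0, 1.3], [0, 0, 0], 8.5],
    [[0, 0, 0], [0, 0, 0], 8.5],
    [[0, 0, 0], [0, 0, 0], 8.5],
  ],
)

```text
t: 5.6
tool_pos: [0.4618, 0.2723, 0.0228]
orientation: [0.281, 0.96, 0.0, 0.0]
force: [0.2, -0.2, 0.8]
finger_gap: 0.997
gripper_force: 0.0
```

```bash
python3 -c "
from plan import *
st(); plan([(.4595,.271,.021,2.578,2)],8.5)"
```

```text
t 5.6 p [0.4618 0.2723 0.0228] psi 2.5726 zax [ 0.  0. -1.] q [-0.158  0.561 -0.615  2.039  0.502  0.691 -0.095] F [ 0.2 -0.2  0.8] gap 0.997 gf 0.0
tilt [ 1.e-04  1.e-04 -1.e+00]
[[[0.1,-0.1,0.1],[0,0,0],8.5],[[0.02,-0.13,0.08],[0,0,-0.005],8.5],[[0,0,0],[0,0,0],8.5],[[0,0,0],[0,0,0],8.5],[[0,0,0],[0,0,0],8.5],[[0,0,0],[0,0,0],8.5],[[0,0,0],[0,0,0],8.5],[[0,0,0],[0,0,0],8.5]]
end [0.4595 0.271  0.021 ] 2.5776
```

Now close on the body.

Call:
servo_tool(
  steps=[
    [[0.1, -0.1, 0.1], [0, 0, 0], 8.5],
    [[0, -0.1, 0.1], [0, 0, -0.005], 8.5],
    [[0, 0, 0], [0, 0, 0], 7.2],
    [[0, 0, 0], [0, 0, 0], 6.8],
    [[0, 0, 0], [0, 0, 0], 6.4],
    [[0, 0, 0], [0, 0, 0], 6],
    [[0, 0, 0], [0, 0, 0], 5],
    [[0, 0, 0], [0, 0, 0], 5],
  ],
  squeeze=60,
)

```text
t: 6.27
tool_pos: [0.4601, 0.2715, 0.0212]
orientation: [0.278, 0.96, 0.0, 0.001]
force: [-1.8, -2.0, 12.9]
finger_gap: 0.719
gripper_force: 62.9
```

Call:
servo_tool(
  steps=[
    [[0, 0, 0], [0, 0, 0], 5],
    [[0, 0, 0], [0, 0, 0], 5],
    [[0, 0, 0], [0, 0, 0], 5],
    [[0, 0, 0], [0, 0, 0], 5],
    [[0, 0, -0.4], [0, 0, 0], 5],
    [[0, 0, -0.8], [0, 0, 0], 5],
    [[0, 0, -1], [0, 0, 0], 5],
    [[0, 0, 0], [0, 0, 0], 5],
  ],
)

```text
t: 6.93
tool_pos: [0.4603, 0.2716, 0.0443]
orientation: [0.278, 0.961, 0.001, 0.001]
force: [0.5, 0.5, -3.8]
finger_gap: 0.716
gripper_force: 65.7
```

```bash
python3 -c "
from plan import *
st(); plan([(.50,.25,.16,2.6),(.545,.12,.18,2.7),(.5375,-.062,.15,2.775)],5,smax=.03)"
```

```text
t 6.93 p [0.4603 0.2716 0.0443] psi 2.5777 zax [ 0.002  0.001 -1.   ] q [-0.135  0.526 -0.641  2.035  0.471  0.725 -0.065] F [ 0.5  0.5 -3.8] gap 0.716 gf 65.7
tilt [ 0.0017  0.001  -1.    ]
[[[-0.9,0.1,-2.3],[0,0,0],5],[[-0.9,0.1,-2.3],[0,0,-0.01],5],[[-0.9,0,-2.3],[0,0,0],5],[[-0.9,0,-2.3],[0,0,-0.01],5],[[-0.91,0.07,-2.37],[0,0,-0.002],5],[[-2.1,-1.8,-0.4],[0,0,-0.02],5],[[-2.1,-1.8,-0.4],[0,0,-0.02],5],[[-2,-1.8,-0.4],[0,0,-0.02],5]]
[[[-2,-1.9,-0.4],[0,0,-0.02],5],[[-2,-1.93,-0.4],[0,0,-0.02],5],[[-1,-2.4,0.4],[0,0,-0.01],5],[[-1,-2.4,0.4],[0,0,-0.01],5],[[-1,-2.4,0.4],[0,0,-0.01],5],[[-0.9,-2.4,0.4],[0,0,-0.01],5],[[-0.9,-2.5,0.5],[0,0,-0.01],5],[[-0.9,-2.4,0.4],[0,0,-0.01],5]]
[[[-0.89,-2.48,0.5],[0,0,-0.015],5],[[0,0,0],[0,0,0],5],[[0,0,0],[0,0,0],5],[[0,0,0],[0,0,0],5],[[0,0,0],[0,0,0],5],[[0,0,0],[0,0,0],5],[[0,0,0],[0,0,0],5],[[0,0,0],[0,0,0],5]]
end [ 0.5375 -0.062   0.15  ] 2.7747
```

Call:
servo_tool(
  steps=[
    [[-0.9, 0.1, -2.3], [0, 0, 0], 5],
    [[-0.9, 0.1, -2.3], [0, 0, -0.01], 5],
    [[-0.9, 0, -2.3], [0, 0, 0], 5],
    [[-0.9, 0, -2.3], [0, 0, -0.01], 5],
    [[-0.9, 0.1, -2.4], [0, 0, 0], 5],
    [[-2.1, -1.8, -0.4], [0, 0, -0.02], 5],
    [[-2.1, -1.8, -0.4], [0, 0, -0.02], 5],
    [[-2, -1.8, -0.4], [0, 0, -0.02], 5],
  ],
)

```text
t: 7.6
tool_pos: [0.5264, 0.171, 0.1711]
orientation: [0.239, 0.971, 0.0, 0.0]
force: [0.7, -1.1, -3.4]
finger_gap: 0.718
gripper_force: 67.2
```

Call:
servo_tool(
  steps=[
    [[-2, -1.9, -0.4], [0, 0, -0.02], 5],
    [[-2, -1.9, -0.4], [0, 0, -0.02], 5],
    [[-1, -2.4, 0.4], [0, 0, -0.01], 5],
    [[-1, -2.4, 0.4], [0, 0, -0.01], 5],
    [[-1, -2.4, 0.4], [0, 0, -0.01], 5],
    [[-0.9, -2.4, 0.4], [0, 0, -0.01], 5],
    [[-0.9, -2.5, 0.5], [0, 0, -0.01], 5],
    [[-0.9, -2.4, 0.4], [0, 0, -0.01], 5],
  ],
)

```text
t: 8.27
tool_pos: [0.5369, -0.0372, 0.1532]
orientation: [0.191, 0.982, -0.0, -0.0]
force: [1.4, 1.6, -2.9]
finger_gap: 0.718
gripper_force: 67.2
```

Call:
servo_tool(
  steps=[
    [[-0.9, -2.5, 0.5], [0, 0, -0.015], 5],
    [[0, 0, 0], [0, 0, 0], 5],
    [[0, 0, 0], [0, 0, 0], 5],
    [[0, 0, 2], [0, 0, 0], 5],
    [[0, 0, 2], [0, 0, 0], 5],
    [[0, 0, 2], [0, 0, 0], 5],
    [[0, 0, 0], [0, 0, 0], 5],
    [[0, 0, 0], [0, 0, 0], 5],
  ],
)

```text
t: 8.93
tool_pos: [0.536, -0.0612, 0.0883]
orientation: [0.183, 0.983, 0.0, -0.001]
force: [0.6, -0.2, -2.1]
finger_gap: 0.717
gripper_force: 66.8
```

```bash
python3 -c "
from fit import *; from plan import plan,st
st(); s=ctrl.get_state(); p=s['tool_pos']
c=cap('side','side3.png'); m=masks('side',['jar','cap']); print(m.sum())
print('side fit at z',p[2]-.021,fit([(c,m)],JAR,(.538,-.062,-.37),z=p[2]-.021))
plan([(.5375,-.062,.05,2.775,4)],5)
k=c['color'][170:290,230:390,::-1]; cv2.imwrite('pics/s3.png',np.clip(cv2.resize(k,(800,600),interpolation=cv2.INTER_CUBIC)*1.5,0,255).astype(np.uint8))"
```

```text
t 8.93 p [ 0.536  -0.0612  0.0883] psi 2.774 zax [-0.001  0.001 -1.   ] q [ 0.512  0.459 -0.636  2.     0.374  0.801  0.864] F [ 0.6 -0.2 -2.1] gap 0.717 gf 66.8
1049.0
side fit at z 0.06726044115384693 (array([ 0.53717186, -0.0595962 , -0.54298314]), np.float64(0.7628098130226135))
tilt [ 1.8e-03 -1.0e-04 -1.0e+00]
[[[0,0,1],[0,0,0],5],[[0,0,1],[0,0,0],5],[[0,0,1],[0,0,0],5],[[-0.03,-0.01,0.97],[0,0,-0.002],5],[[0,0,0],[0,0,0],5],[[0,0,0],[0,0,0],5],[[0,0,0],[0,0,0],5],[[0,0,0],[0,0,0],5]]
end [ 0.5375 -0.062   0.05  ] 2.7752
```

View pics/s3.png

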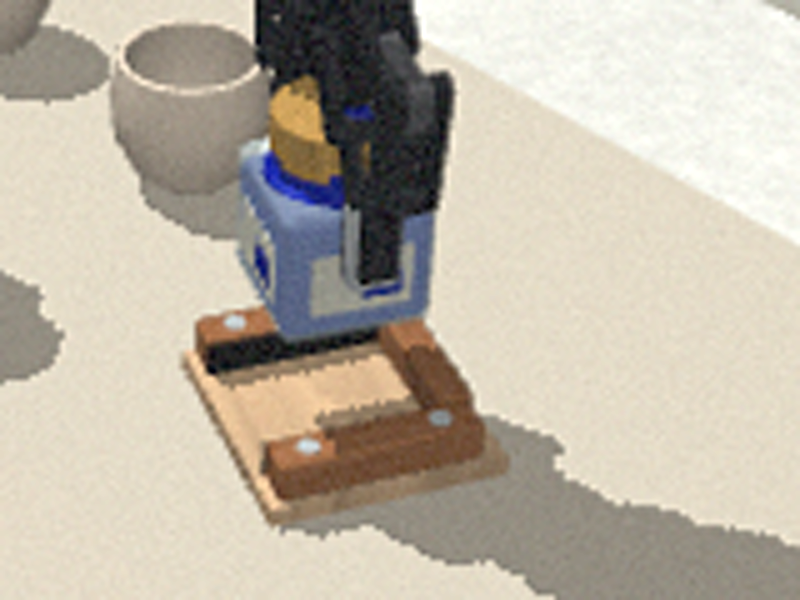

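The held jar hangs upright over the cradle. Its lower near edge runs from about (287,237) to (315,233), with the cheeks just below and in front. I'll check the side camera's cross-cheek bias against the known TCP.

```bash
python3 -c "
from plan import *
c=cap('side'); s=ctrl.get_state(); p=s['tool_pos']; st()
a=-.367; ex=np.array([np.cos(a),np.sin(a)]); ey=np.array([-np.sin(a),np.cos(a)])
q=lambda pts:np.array([230,170])+(np.array(pts,float)+.5)/5-.5
zb=p[2]-.021
for n,pts,z in(('bottom near edge',[(285,338),(310,335),(350,328),(390,322),(425,315)],zb),('bottom left corner rear',[(250,280)],zb),('top near edge',[(275,218),(430,205)],zb+.058)):
    w=onz(c,q(pts),z)[:,:2]-p[:2]; print(n,np.c_[w@ex,w@ey].round(4).tolist())
C=np.array([.5385,-.061])
w=onz(c,q([(235,322),(308,446),(440,418)]),.027)[:,:2]-C; print('screws',np.c_[w@ex,w@ey].round(4).tolist())
d=p[:2]-C; print('tcp in cradle',d@ex,d@ey)
"
```

```text
t 9.13 p [ 0.5372 -0.062   0.0896] psi 2.773 zax [ 0.002 -0.    -1.   ] q [ 0.513  0.457 -0.636  1.999  0.374  0.8    0.864] F [-1.2 -0.4 -2.5] gap 0.724 gf 66.9
bottom near edge [[-0.0305, -0.0269], [-0.0208, -0.0281], [-0.0048, -0.0286], [0.0111, -0.0298], [0.0256, -0.0298]]
bottom left corner rear [[-0.0303, 0.0127]]
top near edge [[-0.0374, -0.0303], [0.0194, -0.0397]]
screws [[-0.0263, 0.0402], [-0.0263, -0.0435], [0.0285, -0.0436]]
tcp in cradle -0.0008761202335045397 -0.0013998458533651668
```

Call:
servo_tool(
  steps=[
    [[0, 0, 1], [0, 0, 0], 5],
    [[0, 0, 1], [0, 0, 0], 5],
    [[0, 0, 1], [0, 0, 0], 5],
    [[0, 0, 0.8], [0, 0, 0], 5],
    [[0, 0, 0], [0, 0, 0], 5],
    [[0, 0, 0], [0, 0, 0], 5],
    [[0, 0, 0], [0, 0, 0], 5],
    [[0, 0, 0], [0, 0, 0], 5],
  ],
)

```text
t: 9.8
tool_pos: [0.5364, -0.0622, 0.0503]
orientation: [0.183, 0.983, 0.0, -0.0]
force: [0.5, -0.1, -3.3]
finger_gap: 0.723
gripper_force: 67.1
```

Call:
servo_tool(
  steps=[
    [[0, 0, 0.2], [0, 0, 0], 5],
    [[0, 0, 0.2], [0, 0, 0], 5],
    [[0, 0, 0.2], [0, 0, 0], 5],
    [[0, 0, 0.1], [0, 0, 0], 5],
    [[0, 0, 0], [0, 0, 0], 5],
    [[0, 0, 0], [0, 0, 0], 5],
    [[0, 0, 0], [0, 0, 0], 5],
    [[0, 0, 0], [0, 0, 0], 5],
  ],
)

```text
t: 10.47
tool_pos: [0.5379, -0.0616, 0.0461]
orientation: [0.183, 0.983, -0.0, 0.002]
force: [-11.4, 4.5, 47.8]
finger_gap: 0.718
gripper_force: 79.1
```

```bash
python3 -c "
from plan import *
st(); c=cap('side','side4.png')
k=c['color'][180:280,240:373,::-1]; cv2.imwrite('pics/s4.png',np.clip(cv2.resize(k,(798,600),interpolation=cv2.INTER_CUBIC)*1.5,0,255).astype(np.uint8))"
```

```text
t 10.47 p [ 0.5379 -0.0616  0.0461] psi 2.7732 zax [ 0.003 -0.001 -1.   ] q [ 0.475  0.52  -0.595  2.022  0.438  0.722  0.809] F [-11.4   4.5  47.8] gap 0.718 gf 79.1
```

View pics/s4.png

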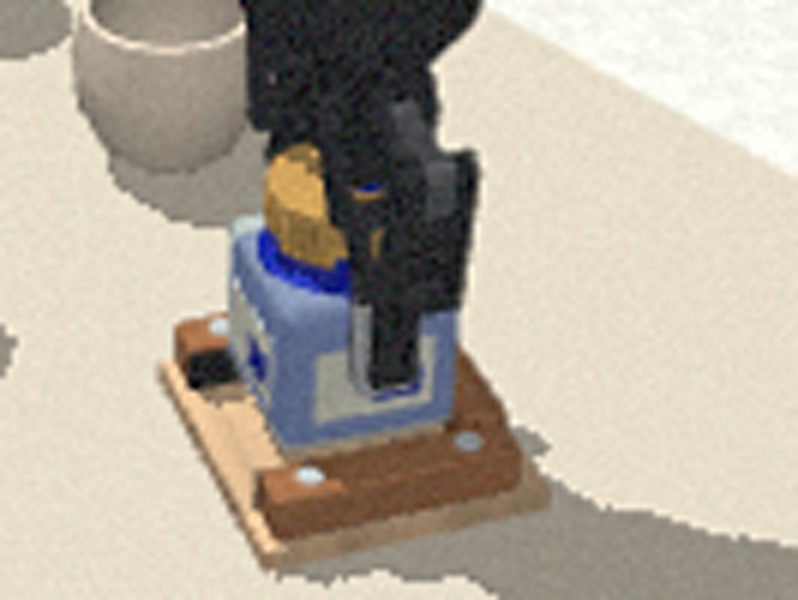

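Side view: the jar sits on top at about (300,253). A strip of foot shows between it and the near cheek, and the force is towards -x, so it is catching the back stop and is a touch far from the near cheek. I'll lift, shift by -4 mm along cradle x and -1 mm along y, then probe again.

```bash
python3 -c "
from plan import *
c=cap('side'); p=ctrl.get_state()['tool_pos']
a=-.367; ex=np.array([np.cos(a),np.sin(a)]); ey=np.array([-np.sin(a),np.cos(a)])
q=lambda pts:np.array([240,180])+(np.array(pts,float)+.5)/6-.5
C=np.array([.539,-.063])
L=lambda pts,z:((onz(c,q(pts),z)[:,:2]-C)@np.c_[ex,ey]).round(4).tolist()
print('jar edge',L([(285,447),(350,440),(445,428)],.026))
print('screws',L([(310,475),(468,440),(218,326)],.027)); print('cheek inner', L([(300,462),(380,450),(450,438)],.027)); print('stop', L([(462,425),(462,350)],.027))
print('tcp',(p[:2]-C)@np.c_[ex,ey])
x,y=p[:2]-.004*ex-.001*ey
plan([(*p[:2],.051,2.773),(x,y,.051,2.7746,3)],5)"
```

```text
jar edge [[-0.0295, -0.0249], [-0.0082, -0.0281], [0.0236, -0.0319]]
screws [[-0.0274, -0.0417], [0.0276, -0.0411], [-0.0287, 0.0426]]
cheek inner [[-0.0281, -0.0347], [-0.0014, -0.037], [0.0225, -0.0384]]
stop [[0.0289, -0.0334], [0.0452, 0.0041]]
tcp [-0.00148587  0.00088243]
tilt [ 0.0033 -0.0013 -1.    ]
[[[0,0,-0.49],[0,0,0],5],[[0.1,0,0],[0,0,0],5],[[0.1,-0.1,0],[0,0,0],5],[[0.2,0,0],[0,0,-0.001],5],[[0,0,0],[0,0,0],5],[[0,0,0],[0,0,0],5],[[0,0,0],[0,0,0],5],[[0,0,0],[0,0,0],5]]
end [ 0.5338 -0.0611  0.051 ] 2.7743
```

Call:
servo_tool(
  steps=[
    [[0, 0, -0.3], [0, 0, 0], 5],
    [[0, 0, -0.3], [0, 0, 0], 5],
    [[0.2, -0.1, 0], [0, 0, 0], 5],
    [[0.2, -0.1, 0], [0, 0, 0], 5],
    [[0, 0, 0], [0, 0, 0], 5],
    [[0, 0, 0], [0, 0, 0], 5],
    [[0, 0, 0], [0, 0, 0], 5],
    [[0, 0, 0], [0, 0, 0], 5],
  ],
)

```text
t: 11.23
tool_pos: [0.5319, -0.0627, 0.0492]
orientation: [0.183, 0.983, 0.0, -0.0]
force: [0.4, 0.0, -3.4]
finger_gap: 0.718
gripper_force: 71.2
```

Call:
servo_tool(
  steps=[
    [[0, 0, 0.2], [0, 0, 0], 5],
    [[0, 0, 0.2], [0, 0, 0], 5],
    [[0, 0, 0.1], [0, 0, 0], 5],
    [[0, 0, 0.1], [0, 0, 0], 5],
    [[0, 0, 0], [0, 0, 0], 5],
    [[0, 0, 0], [0, 0, 0], 5],
    [[0, 0, 0], [0, 0, 0], 5],
    [[0, 0, 0], [0, 0, 0], 5],
  ],
)

```text
t: 11.9
tool_pos: [0.5329, -0.0625, 0.046]
orientation: [0.183, 0.983, -0.001, 0.001]
force: [-17.4, 3.0, 56.0]
finger_gap: 0.718
gripper_force: 84.8
```

```bash
python3 -c "
from plan import *
st(); print(ctrl.get_state()['wrist_torque'])"
```

```text
t 11.9 p [ 0.5329 -0.0625  0.046 ] psi 2.773 zax [ 0.002 -0.002 -1.   ] q [ 0.478  0.515 -0.596  2.032  0.437  0.718  0.81 ] F [-17.4   3.   56. ] gap 0.718 gf 84.8
[-1.27098562  4.11382359 -0.39307931]
```

Call:
servo_tool(
  steps=[
    [[0, 0, -0.3], [0, 0, 0], 5],
    [[0, 0, -0.3], [0, 0, 0], 5],
    [[0, 0.2, 0], [0, 0, 0], 5],
    [[0, 0.2, 0], [0, 0, 0], 5],
    [[0, 0, 0], [0, 0, 0], 5],
    [[0, 0, 0], [0, 0, 0], 5],
    [[0, 0, 0], [0, 0, 0], 5],
    [[0, 0, 0], [0, 0, 0], 5],
  ],
)

```text
t: 12.57
tool_pos: [0.5333, -0.0589, 0.0491]
orientation: [0.183, 0.983, 0.0, -0.0]
force: [-0.3, -0.1, -2.5]
finger_gap: 0.723
gripper_force: 75.0
```

```bash
python3 -c "
from plan import *
st(); print(ctrl.get_state()['wrist_torque'])"
```

```text
t 12.57 p [ 0.5333 -0.0589  0.0491] psi 2.7727 zax [-0.  0. -1.] q [ 0.477  0.511 -0.601  2.029  0.429  0.727  0.81 ] F [-0.3 -0.1 -2.5] gap 0.723 gf 75.0
[-0.01646256 -0.01264968  0.01940627]
```

Call:
servo_tool(
  steps=[
    [[0, 0, 0.2], [0, 0, 0], 5],
    [[0, 0, 0.2], [0, 0, 0], 5],
    [[0, 0, 0.1], [0, 0, 0], 5],
    [[0, 0, 0.1], [0, 0, 0], 5],
    [[0, 0, 0], [0, 0, 0], 5],
    [[0, 0, 0], [0, 0, 0], 5],
    [[0, 0, 0], [0, 0, 0], 5],
    [[0, 0, 0], [0, 0, 0], 5],
  ],
)

```text
t: 13.23
tool_pos: [0.5339, -0.0589, 0.0451]
orientation: [0.183, 0.983, -0.001, 0.001]
force: [-12.3, 2.6, 36.7]
finger_gap: 0.721
gripper_force: 82.1
```

```bash
python3 -c "
from plan import *
st(); print(ctrl.get_state()['wrist_torque'])"
```

```text
t 13.23 p [ 0.5339 -0.0589  0.0451] psi 2.7727 zax [ 0.001 -0.001 -1.   ] q [ 0.471  0.517 -0.596  2.03   0.438  0.718  0.802] F [-12.3   2.6  36.7] gap 0.721 gf 82.1
[-0.99277404  2.79430278 -0.45050825]
```

```bash
python3 -c "
from plan import *
st(); c=cap('side'); t=cap('top')
k=cv2.resize(c['color'][205:275,258:338,::-1],(560,490),interpolation=cv2.INTER_CUBIC)
j=cv2.resize(t['color'][175:245,265:299,::-1],(238,490),interpolation=cv2.INTER_CUBIC)
cv2.imwrite('pics/s5.png',np.clip(np.hstack([k,j])*1.5,0,255).astype(np.uint8))"
```

```text
t 13.23 p [ 0.5339 -0.0589  0.0451] psi 2.7727 zax [ 0.001 -0.001 -1.   ] q [ 0.471  0.517 -0.596  2.03   0.438  0.718  0.802] F [-12.3   2.6  36.7] gap 0.721 gf 82.1
```

View pics/s5.png

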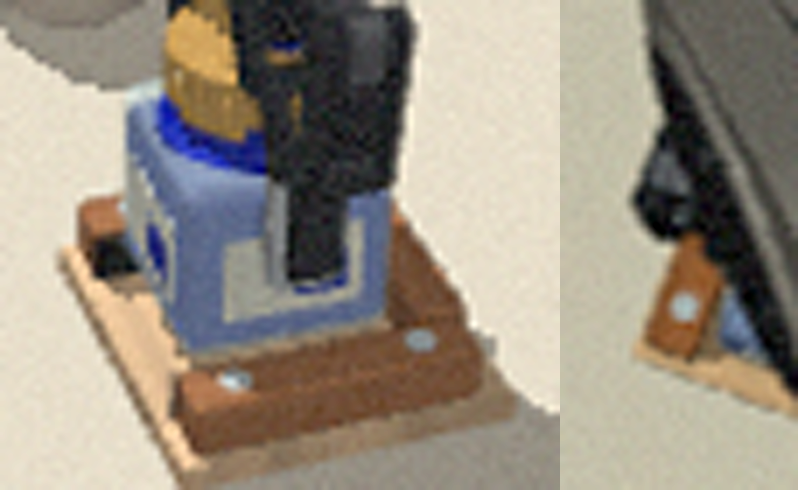

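The jar at (285,245) still perches on the rim, with a thin tan strip between its lower edge and the near cheek. I'll resolve which side touches numerically.

```bash
python3 -c "
from plan import *
c=cap('side'); p=ctrl.get_state()['tool_pos']
a=-.367; ex=np.array([np.cos(a),np.sin(a)]); ey=np.array([-np.sin(a),np.cos(a)])
C=np.array([.539,-.063])
G=lambda C,x,y,z:proj(c,np.r_[C+x*ex+y*ey,z])[0].round(1)
print('cheek near inner top',G(C,-.043,-.033,.027),G(C,.043,-.033,.027),'outer-bot',G(C,-.043,-.033,.009))
for z in(.024,.027): print('jar near bottom',z,G(p[:2],-.031,-.031,z),G(p[:2],0,-.031,z),G(p[:2],.031,-.031,z),'rear-left',G(p[:2],-.031,.031,z))
print('top edge',G(p[:2],-.031,-.031,.082),G(p[:2],.031,-.031,.082))
im=c['color'].astype(int)
for u in (286,290,294,298,302,306,310): print(u,[tuple(im[v,u]) for v in range(248,264)])
"
```

```text
cheek near inner top [282.  257.6] [323.1 248.9] outer-bot [281.8 264.9]
jar near bottom 0.024 [284.1 257. ] [299.  253.8] [313.7 250.7] rear-left [273.5 238.6]
jar near bottom 0.027 [284.1 255.8] [299.1 252.6] [313.8 249.5] rear-left [273.5 237.4]
top edge [284.9 232.6] [315.5 226.7]
286 [(np.int64(61), np.int64(66), np.int64(90)), (np.int64(65), np.int64(72), np.int64(92)), (np.int64(63), np.int64(73), np.int64(92)), (np.int64(59), np.int64(70), np.int64(89)), (np.int64(59), np.int64(67), np.int64(88)), (np.int64(53), np.int64(64), np.int64(88)), (np.int64(68), np.int64(71), np.int64(86)), (np.int64(85), np.int64(85), np.int64(80)), (np.int64(97), np.int64(82), np.int64(65)), (np.int64(82), np.int64(70), np.int64(55)), (np.int64(106), np.int64(74), np.int64(47)), (np.int64(120), np.int64(81), np.int64(58)), (np.int64(118), np.int64(81), np.int64(56)), (np.int64(121), np.int64(85), np.int64(60)), (np.int64(118), np.int64(81), np.int64(57)), (np.int64(114), np.int64(77), np.int64(55))]
290 [(np.int64(104), np.int64(105), np.int64(95)), (np.int64(105), np.int64(104), np.int64(94)), (n
[... 3476 characters left out ...]
.int64(61), np.int64(66), np.int64(90)), (np.int64(55), np.int64(63), np.int64(86)), (np.int64(80), np.int64(83), np.int64(87)), (np.int64(90), np.int64(83), np.int64(73)), (np.int64(73), np.int64(59), np.int64(44)), (np.int64(71), np.int64(48), np.int64(33)), (np.int64(80), np.int64(57), np.int64(42)), (np.int64(82), np.int64(56), np.int64(40)), (np.int64(76), np.int64(48), np.int64(36)), (np.int64(75), np.int64(54), np.int64(35)), (np.int64(85), np.int64(56), np.int64(37)), (np.int64(77), np.int64(56), np.int64(38)), (np.int64(75), np.int64(53), np.int64(40)), (np.int64(76), np.int64(53), np.int64(37)), (np.int64(78), np.int64(54), np.int64(37)), (np.int64(75), np.int64(49), np.int64(35))]
```

Call:
servo_tool(
  steps=[
    [[0, 0, -0.3], [0, 0, 0], 5],
    [[0, 0, -0.2], [0, 0, 0], 5],
    [[0, 0.2, 0], [0, 0, 0], 5],
    [[0, 0, 0], [0, 0, 0], 5],
    [[0, 0, 0], [0, 0, 0], 5],
    [[0, 0, 0.2], [0, 0, 0], 5],
    [[0, 0, 0.2], [0, 0, 0], 5],
    [[0, 0, 0.1], [0, 0, 0], 5],
  ],
)

```text
t: 14.05
tool_pos: [0.5339, -0.0571, 0.0428]
orientation: [0.183, 0.983, 0.0, -0.0]
force: [-0.6, -0.3, -3.8]
finger_gap: 0.72
gripper_force: 74.9
```

Call:
servo_tool(
  steps=[
    [[0, 0, 0], [0, 0, 0], 5],
    [[0, 0, 0], [0, 0, 0], 5],
    [[0, 0, 0], [0, 0, 0], 5],
    [[0, 0, 0], [0, 0, 0], 5],
    [[0, 0, 0], [0, 0, 0], 5],
    [[0, 0, 0], [0, 0, 0], 5],
    [[0, 0, 0], [0, 0, 0], 5],
    [[0, 0, 0], [0, 0, 0], 5],
  ],
)

```text
t: 14.72
tool_pos: [0.5341, -0.0571, 0.0434]
orientation: [0.183, 0.983, 0.0, 0.0]
force: [0.0, -0.3, -3.0]
finger_gap: 0.72
gripper_force: 74.9
```

```bash
python3 -c "
from plan import *
st(); print(ctrl.get_state()['wrist_torque'])"
```

```text
t 14.72 p [ 0.5341 -0.0571  0.0434] psi 2.7727 zax [ 0.  0. -1.] q [ 0.468  0.521 -0.595  2.03   0.438  0.717  0.799] F [ 0.  -0.3 -3. ] gap 0.72 gf 74.9
[-0.01832548 -0.0025903  -0.00739417]
```

The torque pointed to the near cheek, and with 2 mm more the jar is free. Lowering on.

Call:
servo_tool(
  steps=[
    [[0, 0.05, 0.2], [0, 0, 0], 5],
    [[0, 0, 0.2], [0, 0, 0], 5],
    [[0, 0, 0.2], [0, 0, 0], 5],
    [[0, 0, 0.2], [0, 0, 0], 5],
    [[0, 0, 0.2], [0, 0, 0], 5],
    [[0, 0, 0], [0, 0, 0], 5],
    [[0, 0, 0], [0, 0, 0], 5],
    [[0, 0, 0], [0, 0, 0], 5],
  ],
)

```text
t: 15.38
tool_pos: [0.5343, -0.0566, 0.0333]
orientation: [0.183, 0.983, 0.0, -0.0]
force: [-0.0, 0.3, -3.7]
finger_gap: 0.717
gripper_force: 74.9
```

```bash
python3 -c "
from plan import *
st(); print(ctrl.get_state()['wrist_torque'])"
```

```text
t 15.38 p [ 0.5343 -0.0566  0.0333] psi 2.7727 zax [-0.  0. -1.] q [ 0.458  0.536 -0.584  2.034  0.453  0.699  0.786] F [-0.   0.3 -3.7] gap 0.717 gf 74.9
[ 0.00043816 -0.0107111   0.01884502]
```

Call:
servo_tool(
  steps=[
    [[0, 0, 0.1], [0, 0, 0], 5],
    [[0, 0, 0.1], [0, 0, 0], 5],
    [[0, 0, 0.05], [0, 0, 0], 5],
    [[0, 0, 0.05], [0, 0, 0], 5],
    [[0, 0, 0], [0, 0, 0], 5],
    [[0, 0, 0], [0, 0, 0], 5],
    [[0, 0, 0], [0, 0, 0], 5],
    [[0, 0, 0], [0, 0, 0], 5],
  ],
)

```text
t: 16.05
tool_pos: [0.5343, -0.0566, 0.0303]
orientation: [0.183, 0.983, 0.0, 0.0]
force: [-0.1, 0.0, -2.8]
finger_gap: 0.718
gripper_force: 74.9
```

Call:
servo_tool(
  steps=[
    [[0, 0, 0.05], [0, 0, 0], 5],
    [[0, 0, 0.05], [0, 0, 0], 5],
    [[0, 0, 0.05], [0, 0, 0], 5],
    [[0, 0, 0], [0, 0, 0], 5],
    [[0, 0, 0], [0, 0, 0], 5],
    [[0, 0, 0], [0, 0, 0], 5],
    [[0, 0, 0], [0, 0, 0], 5],
    [[0, 0, 0], [0, 0, 0], 5],
  ],
)

```text
t: 16.72
tool_pos: [0.5344, -0.0566, 0.0299]
orientation: [0.183, 0.983, -0.0, 0.0]
force: [-10.5, -0.7, 24.9]
finger_gap: 0.717
gripper_force: 76.1
```

Bottomed at 0.030, which is foot 9 mm plus grip 21 mm: the jar stands on the foot. Now release, rise, and turn a quarter to square up on the cap.

Call:
servo_tool(
  steps=[
    [[0, 0, -0.1], [0, 0, 0], 5],
    [[0, 0, 0], [0, 0, 0], 6.2],
    [[0, 0, 0], [0, 0, 0], 6.6],
    [[0, 0, 0], [0, 0, 0], 7.5],
    [[0, 0, 0], [0, 0, 0], 8.5],
    [[0, 0, 0], [0, 0, 0], 8.5],
    [[0, 0, 0], [0, 0, 0], 8.5],
    [[0, 0, 0], [0, 0, 0], 8.5],
  ],
)

```text
t: 17.38
tool_pos: [0.5343, -0.0566, 0.0298]
orientation: [0.183, 0.983, 0.0, 0.0]
force: [0.7, 0.9, -0.6]
finger_gap: 0.996
gripper_force: 0.0
```

Call:
servo_tool(
  steps=[
    [[0, 0, -0.5], [0, 0, 0], 8.5],
    [[0, 0, -1], [0, 0, 0], 8.5],
    [[0, 0, -1.3], [0, 0, 0], 8.5],
    [[0, 0, -1.2], [0, 0, 0], 8.5],
    [[0, 0, -1], [0, 0, 0], 8.5],
    [[0, 0, 0], [0, 0, 0.11], 8.5],
    [[0, 0, 0], [0, 0, 0.11], 8.5],
    [[0, 0, 0], [0, 0, 0.11], 8.5],
  ],
)

```text
t: 18.05
tool_pos: [0.5347, -0.0568, 0.0812]
orientation: [0.345, 0.939, 0.0, 0.001]
force: [-0.5, 0.1, -0.1]
finger_gap: 0.992
gripper_force: 0.0
```

Call:
servo_tool(
  steps=[
    [[0, 0, 0], [0, 0, 0.11], 8.5],
    [[0, 0, 0], [0, 0, 0.11], 8.5],
    [[0, 0, 0], [0, 0, 0.11], 8.5],
    [[0, 0, 0], [0, 0, 0.11], 8.5],
    [[0, 0, 0], [0, 0, 0.11], 8.5],
    [[0, 0, 0], [0, 0, 0.11], 8.5],
    [[0, 0, 0], [0, 0, 0.11], 8.5],
    [[0, 0, 0], [0, 0, 0.11], 8.5],
  ],
)

```text
t: 18.72
tool_pos: [0.5346, -0.0565, 0.081]
orientation: [0.712, 0.702, 0.001, 0.0]
force: [1.3, 0.1, -0.2]
finger_gap: 0.993
gripper_force: 0.0
```

Call:
servo_tool(
  steps=[
    [[0, 0, 0], [0, 0, 0.11], 8.5],
    [[0, 0, 0], [0, 0, 0.11], 8.5],
    [[0, 0, 0], [0, 0, 0.11], 8.5],
    [[0, 0, 0], [0, 0, 0.03], 8.5],
    [[0, 0, 0], [0, 0, 0], 8.5],
    [[0, 0, 0], [0, 0, 0], 8.5],
    [[0, 0, 0], [0, 0, 0], 8.5],
    [[0, 0, 0], [0, 0, 0], 8.5],
  ],
)

```text
t: 19.38
tool_pos: [0.5344, -0.0566, 0.0801]
orientation: [0.824, 0.566, 0.0, 0.0]
force: [-0.2, -0.1, 0.5]
finger_gap: 0.997
gripper_force: 0.0
```

```bash
python3 -c "
from fit import *
from plan import plan,st
st(); c=cap('side'); m=masks('side',['jar','cap']); print(m.sum())
r=spotter.regions_of('cap','side'); print([(x['score'],x['xy'],x['pixels'].sum()) for x in r])
print(fit([(c,m)],JAR,(.534,-.057,-.367),z=.009))
print('cap proj', proj(c,[.5343,-.0566,.084]))
plan([(.5343,-.0566,.067,1.202,2)],8.5)"
```

```text
t 19.38 p [ 0.5344 -0.0566  0.0801] psi 1.2037 zax [ 0.  0. -1.] q [ 0.209  0.409 -0.271  2.028  0.161  0.725 -0.528] F [-0.2 -0.1  0.5] gap 0.997 gf 0.0
1408.0
[(0.87, [294.0, 222.2], np.int64(471)), (0.4, [253.4, 188.1], np.int64(86))]
(array([ 0.53959879, -0.05058615, -0.51297892]), np.float64(0.2166193127632141))
cap proj [[293.77104467 219.21100833]]
tilt [-0.e+00  2.e-04 -1.e+00]
[[[0,0,0.6],[0,0,0],8.5],[[0.01,0,0.69],[0,0,0.001],8.5],[[0,0,0],[0,0,0],8.5],[[0,0,0],[0,0,0],8.5],[[0,0,0],[0,0,0],8.5],[[0,0,0],[0,0,0],8.5],[[0,0,0],[0,0,0],8.5],[[0,0,0],[0,0,0],8.5]]
end [ 0.5343 -0.0566  0.067 ] 1.2019
```

Call:
servo_tool(
  steps=[
    [[0, 0, 0.6], [0, 0, 0], 8.5],
    [[0, 0, 0.6], [0, 0, 0], 8.5],
    [[0, 0, 0.1], [0, 0, 0], 7],
    [[0, 0, 0], [0, 0, 0], 6],
    [[0, 0, 0], [0, 0, 0], 5.4],
    [[0, 0, 0], [0, 0, 0], 5],
    [[0, 0, 0], [0, 0, 0], 4],
    [[0, 0, 0], [0, 0, 0], 4],
  ],
  squeeze=40,
)

```text
t: 20.25
tool_pos: [0.5342, -0.0565, 0.067]
orientation: [0.825, 0.566, -0.0, -0.0]
force: [-2.0, 0.9, 1.2]
finger_gap: 0.592
gripper_force: 41.3
```

Call:
servo_tool(
  steps=[
    [[0, 0, 0], [0, 0, 0], 4],
    [[0, 0, 0], [0, 0, 0], 4],
    [[0, 0, 0], [0, 0, 0], 4],
    [[0, 0, 0], [0, 0, 0], 4],
    [[0, 0, 0], [0, 0, 0], 4],
    [[0, 0, 0], [0, 0, 0], 4],
    [[0, 0, 0], [0, 0, 0], 4],
    [[0, 0, 0], [0, 0, 0], 4],
  ],
  squeeze=115,
)

```text
t: 20.92
tool_pos: [0.5342, -0.0565, 0.0673]
orientation: [0.825, 0.566, -0.0, 0.0]
force: [-6.4, 0.3, 10.7]
finger_gap: 0.569
gripper_force: 116.7
```

```bash
python3 -c "
from plan import *
st(); print(ctrl.get_state()['wrist_torque'])"
```

```text
t 20.92 p [ 0.5342 -0.0565  0.0673] psi 1.2028 zax [-0. -0. -1.] q [ 0.204  0.428 -0.265  2.035  0.17   0.699 -0.537] F [-6.4  0.3 10.7] gap 0.569 gf 116.7
[ 0.22065807  1.2498568  -0.03086055]
```

Call:
servo_tool(
  steps=[
    [[0, 0, 0], [0, 0, -0.06], 4],
    [[0, 0, 0], [0, 0, -0.06], 4],
    [[0, 0, 0], [0, 0, -0.06], 4],
    [[0, 0, 0], [0, 0, -0.06], 4],
    [[0, 0, 0], [0, 0, -0.06], 4],
    [[0, 0, 0], [0, 0, 0], 4],
    [[0, 0, 0], [0, 0, 0], 4],
    [[0, 0, 0], [0, 0, 0], 4],
  ],
)

```text
t: 21.58
tool_pos: [0.5348, -0.0568, 0.0672]
orientation: [0.732, 0.682, 0.0, 0.0]
force: [-0.2, -1.0, 5.9]
finger_gap: 0.568
gripper_force: 118.6
```

```bash
python3 -c "
from plan import *
st(); print(ctrl.get_state()['wrist_torque'])"
```

```text
t 21.58 p [ 0.5348 -0.0568  0.0672] psi 1.4997 zax [ 0.001 -0.    -1.   ] q [ 0.261  0.436 -0.335  2.031  0.216  0.707 -0.28 ] F [-0.2 -1.   5.9] gap 0.568 gf 118.6
[-0.27264484 -0.15221356 -0.51068752]
```

Call:
servo_tool(
  steps=[
    [[0, 0, 0], [0, 0, -0.06], 4],
    [[0, 0, 0], [0, 0, -0.06], 4],
    [[0, 0, 0], [0, 0, -0.06], 4],
    [[0, 0, 0], [0, 0, -0.06], 4],
    [[0, 0, 0], [0, 0, -0.06], 4],
    [[0, 0, 0], [0, 0, -0.06], 4],
    [[0, 0, 0], [0, 0, 0], 4],
    [[0, 0, 0], [0, 0, 0], 4],
  ],
)

```text
t: 22.25
tool_pos: [0.5347, -0.0565, 0.0672]
orientation: [0.597, 0.802, 0.0, 0.0]
force: [-0.9, 0.9, 6.6]
finger_gap: 0.572
gripper_force: 119.0
```

```bash
python3 -c "
from plan import *
st(); print(ctrl.get_state()['wrist_torque'])
c=cap('side'); r=spotter.regions_of('jar','side'); print([(x['score'],x['xy']) for x in r])"
```

```text
t 22.25 p [ 0.5347 -0.0565  0.0672] psi 1.8611 zax [ 0.001  0.    -1.   ] q [ 0.33   0.447 -0.42   2.027  0.271  0.72   0.031] F [-0.9  0.9  6.6] gap 0.572 gf 119.0
[0.14620074 0.19838371 0.18099523]
[(0.66, [294.8, 241.6])]
```

The seal broke: the torque fell from 0.5 to about zero. I'll spin on to about 2.05 rad in total.

Call:
servo_tool(
  steps=[
    [[0, 0, 0], [0, 0, -0.11], 4],
    [[0, 0, 0], [0, 0, -0.11], 4],
    [[0, 0, 0], [0, 0, -0.11], 4],
    [[0, 0, 0], [0, 0, -0.11], 4],
    [[0, 0, 0], [0, 0, -0.11], 4],
    [[0, 0, 0], [0, 0, -0.11], 4],
    [[0, 0, 0], [0, 0, -0.11], 4],
    [[0, 0, 0], [0, 0, -0.11], 4],
  ],
)

```text
t: 23.02
tool_pos: [0.5348, -0.0565, 0.0672]
orientation: [0.196, 0.981, 0.0, 0.001]
force: [0.6, -0.5, 5.0]
finger_gap: 0.568
gripper_force: 118.8
```

Call:
servo_tool(
  steps=[
    [[0, 0, 0], [0, 0, -0.11], 4],
    [[0, 0, 0], [0, 0, -0.11], 4],
    [[0, 0, 0], [0, 0, -0.11], 4],
    [[0, 0, 0], [0, 0, -0.11], 4],
    [[0, 0, 0], [0, 0, -0.07], 4],
    [[0, 0, 0], [0, 0, 0], 4],
    [[0, 0, 0], [0, 0, 0], 4],
    [[0, 0, 0], [0, 0, 0], 4],
  ],
)

```text
t: 23.68
tool_pos: [0.5347, -0.0566, 0.0672]
orientation: [-0.054, 0.999, -0.0, 0.0]
force: [-0.0, -0.1, 7.9]
finger_gap: 0.573
gripper_force: 119.2
```

```bash
python3 -c "
from plan import *
st(); print(ctrl.get_state()['wrist_torque'])"
```

```text
t 23.68 p [ 0.5347 -0.0566  0.0672] psi -3.0327 zax [ 0.001 -0.    -1.   ] q [ 0.583  0.52  -0.743  2.012  0.492  0.792  1.23 ] F [-0.  -0.1  7.9] gap 0.573 gf 119.2
[-0.08249879  0.20448608  0.04610493]
```

Call:
servo_tool(
  steps=[
    [[0, 0, -0.1], [0, 0, 0], 4],
    [[0, 0, -0.1], [0, 0, 0], 4],
    [[0, 0, -0.1], [0, 0, 0], 4],
    [[0, 0, -0.1], [0, 0, 0], 4],
    [[0, 0, 0], [0, 0, 0], 4],
    [[0, 0, 0], [0, 0, 0], 4],
    [[0, 0, 0], [0, 0, 0], 4],
    [[0, 0, 0], [0, 0, 0], 4],
  ],
)

```text
t: 24.35
tool_pos: [0.5343, -0.0566, 0.0708]
orientation: [-0.056, 0.998, 0.0, -0.0]
force: [0.1, -1.0, 0.2]
finger_gap: 0.571
gripper_force: 118.4
```

```bash
python3 -c "
from plan import *
st(); print(ctrl.get_state()['wrist_torque'])"
```

```text
t 24.35 p [ 0.5343 -0.0566  0.0708] psi -3.0305 zax [-0.  0. -1.] q [ 0.587  0.515 -0.748  2.011  0.486  0.799  1.237] F [ 0.1 -1.   0.2] gap 0.571 gf 118.4
[-0.02727966  0.06945041  0.0269216 ]
```

The cap comes free: the force shows no jar weight. But the fingertips reach about 4 mm below the cap's rim and would hit the tile first. I'll set the cap back on the neck, regrip about 7 mm higher, then lift.

Call:
servo_tool(
  steps=[
    [[0, 0, 0.1], [0, 0, 0], 4],
    [[0, 0, 0.1], [0, 0, 0], 4],
    [[0, 0, 0.1], [0, 0, 0], 4],
    [[0, 0, 0.1], [0, 0, 0], 4],
    [[0, 0, 0], [0, 0, 0], 4],
    [[0, 0, 0], [0, 0, 0], 5.2],
    [[0, 0, 0], [0, 0, 0], 6],
    [[0, 0, 0], [0, 0, 0], 7],
  ],
  squeeze=40,
)

```text
t: 25.02
tool_pos: [0.5343, -0.0565, 0.0667]
orientation: [-0.056, 0.998, 0.0, -0.0]
force: [-0.2, 0.2, 0.2]
finger_gap: 0.808
gripper_force: 0.0
```

Call:
servo_tool(
  steps=[
    [[0, 0, 0], [0, 0, 0], 7],
    [[0, 0, -0.3], [0, 0, 0], 7],
    [[0, 0, -0.4], [0, 0, 0], 7],
    [[0, 0, 0], [0, 0, 0], 7],
    [[0, 0, 0], [0, 0, 0], 6],
    [[0, 0, 0], [0, 0, 0], 5.4],
    [[0, 0, 0], [0, 0, 0], 5],
    [[0, 0, 0], [0, 0, 0], 4],
  ],
)

```text
t: 25.68
tool_pos: [0.5343, -0.0567, 0.0742]
orientation: [-0.055, 0.998, -0.0, 0.0]
force: [-3.7, 0.0, 9.5]
finger_gap: 0.589
gripper_force: 39.7
```

Call:
servo_tool(
  steps=[
    [[0, 0, 0], [0, 0, 0], 4],
    [[0, 0, 0], [0, 0, 0], 4],
    [[0, 0, 0], [0, 0, 0], 4],
    [[0, 0, -0.1], [0, 0, 0], 4],
    [[0, 0, -0.1], [0, 0, 0], 4],
    [[0, 0, -0.1], [0, 0, 0], 4],
    [[0, 0, -0.1], [0, 0, 0], 4],
    [[0, 0, 0], [0, 0, 0], 4],
  ],
)

```text
t: 26.35
tool_pos: [0.5343, -0.0566, 0.0779]
orientation: [-0.055, 0.998, 0.0, 0.0]
force: [-0.8, -0.0, 0.5]
finger_gap: 0.59
gripper_force: 41.5
```

```bash
python3 -c "
from plan import *
st(); print(ctrl.get_state()['wrist_torque'])
c=cap('side')
for k in('jar','cap'): print(k,[(x['score'],x['xy'],x['pixels'].sum()) for x in spotter.regions_of(k,'side')])"
```

```text
t 26.35 p [ 0.5343 -0.0566  0.0779] psi -3.0306 zax [ 0.  0. -1.] q [ 0.594  0.505 -0.755  2.007  0.475  0.811  1.247] F [-0.8 -0.   0.5] gap 0.59 gf 41.5
[-8.09666439e-02 -2.63063770e-02  6.61312188e-05]
jar [(0.74, [293.1, 241.5], np.int64(1000))]
cap [(0.8, [293.8, 216.8], np.int64(369))]
```

Call:
servo_tool(
  steps=[
    [[0, 0, -0.5], [0, 0, 0], 4],
    [[0, 0, -0.8], [0, 0, 0], 4],
    [[0, 0, -1], [0, 0, 0], 4],
    [[0, 0, -1], [0, 0, 0], 4],
    [[0, 0, -1], [0, 0, 0], 4],
    [[0, 0, -1], [0, 0, 0], 4],
    [[0, 0, 0], [0, 0, 0], 4],
    [[0, 0, 0], [0, 0, 0], 4],
  ],
)

```text
t: 27.17
tool_pos: [0.5346, -0.0568, 0.1316]
orientation: [-0.055, 0.998, -0.0, 0.001]
force: [0.4, 0.5, -1.2]
finger_gap: 0.59
gripper_force: 41.6
```

```bash
python3 -c "
from plan import *
st(); c=cap('side')
for k in('jar','cap'): print(k,[(x['score'],x['xy'],x['pixels'].sum()) for x in spotter.regions_of(k,'side')])
p=ctrl.get_state()['tool_pos']; print(proj(c,p+[0,0,.009]))
plan([(.4945,-.2665,.10,-3.0306),(.4945,-.2665,.02,-3.0306,5)],4,smax=.025)"
```

```text
t 27.17 p [ 0.5346 -0.0568  0.1316] psi -3.0309 zax [ 0.001 -0.001 -1.   ] q [ 0.643  0.431 -0.806  1.97   0.396  0.902  1.313] F [ 0.4  0.5 -1.2] gap 0.59 gf 41.6
jar [(0.76, [293.5, 235.4], np.int64(1365))]
cap [(0.98, [295.9, 195.3], np.int64(394))]
[[294.79951269 194.87508012]]
tilt [-7.e-04  1.e-04 -1.e+00]
[[[0.7,-2.3,0.3],[0,0,0],4],[[0.7,-2.3,0.3],[0,0,0],4],[[0.7,-2.3,0.3],[0,0,0],4],[[0.7,-2.3,0.4],[0,0,0],4],[[0.7,-2.2,0.3],[0,0,0],4],[[0.7,-2.3,0.4],[0,0,0],4],[[0.7,-2.2,0.3],[0,0,0],4],[[0.7,-2.3,0.4],[0,0,0],4]]
[[[0.65,-2.21,0.34],[0,0,0],4],[[0,0,1.6],[0,0,0],4],[[0,0,1.6],[0,0,0],4],[[0,0,1.6],[0,0,0],4],[[0,0,1.6],[0,0,0],4],[[0,0,1.6],[0,0,0],4],[[0,0,0],[0,0,0],4],[[0,0,0],[0,0,0],4]]
end [ 0.4945 -0.2665  0.02  ] -3.0306
```

The cap is in the hand and the jar has stayed in the cradle.

Call:
servo_tool(
  steps=[
    [[0.7, -2.3, 0.3], [0, 0, 0], 4],
    [[0.7, -2.3, 0.3], [0, 0, 0], 4],
    [[0.7, -2.3, 0.3], [0, 0, 0], 4],
    [[0.7, -2.3, 0.4], [0, 0, 0], 4],
    [[0.7, -2.2, 0.3], [0, 0, 0], 4],
    [[0.7, -2.3, 0.4], [0, 0, 0], 4],
    [[0.7, -2.2, 0.3], [0, 0, 0], 4],
    [[0.7, -2.3, 0.4], [0, 0, 0], 4],
  ],
)

```text
t: 27.98
tool_pos: [0.4982, -0.2445, 0.1032]
orientation: [-0.056, 0.998, 0.0, -0.0]
force: [0.6, 0.8, -0.7]
finger_gap: 0.592
gripper_force: 41.6
```

Call:
servo_tool(
  steps=[
    [[0.6, -2.2, 0.3], [0, 0, 0], 4],
    [[0, 0, 1.6], [0, 0, 0], 4],
    [[0, 0, 1.6], [0, 0, 0], 4],
    [[0, 0, 1.6], [0, 0, 0], 4],
    [[0, 0, 1.6], [0, 0, 0], 4],
    [[0, 0, 1.4], [0, 0, 0], 4],
    [[0, 0, 0], [0, 0, 0], 4],
    [[0, 0, 0], [0, 0, 0], 4],
  ],
)

```text
t: 28.65
tool_pos: [0.4949, -0.2657, 0.0222]
orientation: [-0.056, 0.998, 0.001, -0.001]
force: [-0.2, -0.1, -0.0]
finger_gap: 0.589
gripper_force: 41.7
```

```bash
python3 -c "
from plan import *
st(); plan([(.4945,-.2665,.010,-3.0306,4)],4)"
```

```text
t 28.65 p [ 0.4949 -0.2657  0.0222] psi -3.03 zax [-0.001  0.001 -1.   ] q [ 0.893  0.606 -0.654  1.979  0.54   0.738  1.594] F [-0.2 -0.1 -0. ] gap 0.589 gf 41.7
tilt [-0.0014  0.0012 -1.    ]
[[[0,0,0.3],[0,0,0],4],[[0,0,0.3],[0,0,0],4],[[0,0,0.3],[0,0,0],4],[[0.05,-0.08,0.32],[0,0,0.001],4],[[0,0,0],[0,0,0],4],[[0,0,0],[0,0,0],4],[[0,0,0],[0,0,0],4],[[0,0,0],[0,0,0],4]]
end [ 0.4945 -0.2665  0.01  ] -3.031
```

Call:
servo_tool(
  steps=[
    [[0, 0, 0.3], [0, 0, 0], 4],
    [[0, 0, 0.3], [0, 0, 0], 4],
    [[0, 0, 0.3], [0, 0, 0], 4],
    [[0, 0, 0.2], [0, 0, 0], 4],
    [[0, 0, 0.1], [0, 0, 0], 4],
    [[0, 0, 0.1], [0, 0, 0], 4],
    [[0, 0, 0], [0, 0, 0], 4],
    [[0, 0, 0], [0, 0, 0], 4],
  ],
)

```text
t: 29.32
tool_pos: [0.4953, -0.2662, 0.0099]
orientation: [-0.056, 0.998, 0.0, 0.0]
force: [-0.0, 0.0, -0.3]
finger_gap: 0.585
gripper_force: 41.7
```

Call:
servo_tool(
  steps=[
    [[0, 0, 0.05], [0, 0, 0], 4],
    [[0, 0, 0.05], [0, 0, 0], 4],
    [[0, 0, 0], [0, 0, 0], 4],
    [[0, 0, 0], [0, 0, 0], 4],
    [[0, 0, 0], [0, 0, 0], 4],
    [[0, 0, 0], [0, 0, 0], 4],
    [[0, 0, 0], [0, 0, 0], 4],
    [[0, 0, 0], [0, 0, 0], 4],
  ],
)

```text
t: 29.98
tool_pos: [0.4953, -0.2662, 0.0088]
orientation: [-0.056, 0.998, 0.0, 0.0]
force: [-0.7, -0.3, -0.6]
finger_gap: 0.587
gripper_force: 41.7
```

Call:
servo_tool(
  steps=[
    [[0, 0, 0.05], [0, 0, 0], 4],
    [[0, 0, 0], [0, 0, 0], 4],
    [[0, 0, 0.05], [0, 0, 0], 4],
    [[0, 0, 0], [0, 0, 0], 4],
    [[0, 0, 0], [0, 0, 0], 4],
    [[0, 0, 0], [0, 0, 0], 4],
    [[0, 0, 0], [0, 0, 0], 4],
    [[0, 0, 0], [0, 0, 0], 4],
  ],
)

```text
t: 30.65
tool_pos: [0.4953, -0.2662, 0.0079]
orientation: [-0.056, 0.998, 0.0, 0.0]
force: [-0.1, 0.0, -0.2]
finger_gap: 0.588
gripper_force: 41.7
```

Call:
servo_tool(
  steps=[
    [[0, 0, 0.05], [0, 0, 0], 4],
    [[0, 0, 0], [0, 0, 0], 4],
    [[0, 0, 0], [0, 0, 0], 4],
    [[0, 0, 0], [0, 0, 0], 4],
    [[0, 0, 0], [0, 0, 0], 4],
    [[0, 0, 0], [0, 0, 0], 4],
    [[0, 0, 0], [0, 0, 0], 4],
    [[0, 0, 0], [0, 0, 0], 4],
  ],
)

```text
t: 31.32
tool_pos: [0.4953, -0.2662, 0.0073]
orientation: [-0.056, 0.998, 0.0, 0.0]
force: [-0.5, 0.2, -0.3]
finger_gap: 0.59
gripper_force: 41.8
```

Call:
servo_tool(
  steps=[
    [[0, 0, 0.05], [0, 0, 0], 4],
    [[0, 0, 0], [0, 0, 0], 4],
    [[0, 0, 0.03], [0, 0, 0], 4],
    [[0, 0, 0], [0, 0, 0], 4],
    [[0, 0, 0], [0, 0, 0], 4],
    [[0, 0, 0], [0, 0, 0], 4],
    [[0, 0, 0], [0, 0, 0], 4],
    [[0, 0, 0], [0, 0, 0], 4],
  ],
)

```text
t: 31.98
tool_pos: [0.4953, -0.2662, 0.0072]
orientation: [-0.056, 0.998, -0.0, -0.0]
force: [-5.3, 1.9, 15.0]
finger_gap: 0.592
gripper_force: 43.2
```

Call:
servo_tool(
  steps=[
    [[0, 0, 0.04], [0, 0, 0], 4],
    [[0, 0, 0], [0, 0, 0], 4],
    [[0, 0, 0], [0, 0, 0], 4],
    [[0, 0, 0], [0, 0, 0], 4],
    [[0, 0, 0], [0, 0, 0], 4],
    [[0, 0, 0], [0, 0, 0], 4],
    [[0, 0, 0], [0, 0, 0], 4],
    [[0, 0, 0], [0, 0, 0], 4],
  ],
)

```text
t: 32.65
tool_pos: [0.4954, -0.2663, 0.0071]
orientation: [-0.056, 0.998, -0.0, -0.0]
force: [-7.3, 2.2, 22.6]
finger_gap: 0.589
gripper_force: 43.9
```

Touchdown as predicted. Relieve, open and retreat.

Call:
servo_tool(
  steps=[
    [[0, 0, -0.1], [0, 0, 0], 4],
    [[0, 0, 0], [0, 0, 0], 5],
    [[0, 0, 0], [0, 0, 0], 5.5],
    [[0, 0, 0], [0, 0, 0], 6.5],
    [[0, 0, 0], [0, 0, 0], 8],
    [[0, 0, 0], [0, 0, 0], 8.5],
    [[0, 0, 0], [0, 0, 0], 8.5],
    [[0, 0, 0], [0, 0, 0], 8.5],
  ],
)

```text
t: 33.32
tool_pos: [0.4953, -0.2662, 0.0071]
orientation: [-0.056, 0.998, 0.0, -0.0]
force: [-0.4, 0.2, -0.3]
finger_gap: 0.995
gripper_force: 0.0
```

Call:
servo_tool(
  steps=[
    [[0, 0, -1], [0, 0, 0], 8.5],
    [[0, 0, -2], [0, 0, 0], 8.5],
    [[0, 0, -3], [0, 0, 0], 8.5],
    [[0, 0, -3], [0, 0, 0], 8.5],
    [[0, 0, -3], [0, 0, 0], 8.5],
    [[0, 0, -3], [0, 0, 0], 8.5],
    [[0, 0, -3], [0, 0, 0], 8.5],
    [[0, 0, 0], [0, 0, 0], 8.5],
  ],
)

```text
t: 33.98
tool_pos: [0.4976, -0.2667, 0.1933]
orientation: [-0.056, 0.998, -0.002, 0.003]
force: [2.2, -0.9, -0.0]
finger_gap: 0.997
gripper_force: 0.0
```

Call:
servo_tool(
  steps=[
    [[0, -3, 0], [0, 0, 0], 8.5],
    [[0, -3, 0], [0, 0, 0], 8.5],
    [[0, -3, 0], [0, 0, 0], 8.5],
    [[0, -3, 0], [0, 0, 0], 8.5],
    [[0, -3, 0], [0, 0, 0], 8.5],
    [[0, -2, 0], [0, 0, 0], 8.5],
    [[0, 0, 0], [0, 0, 0], 8.5],
    [[0, 0, 0], [0, 0, 0], 8.5],
  ],
)

```text
t: 34.65
tool_pos: [0.5138, -0.436, 0.187]
orientation: [-0.055, 0.998, 0.0, 0.0]
force: [0.9, 0.2, -0.3]
finger_gap: 0.996
gripper_force: 0.0
```

```bash
python3 -c "
from fit import *; from plan import st
st()
for n in('side','top'):
    c=cap(n,n+'9.png')
    for k in('jar','cap','green_jar','cup_a','cradle'): print(n,k,[(round(x['score'],2),np.round(x['xy']).tolist(),int(x['pixels'].sum())) for x in spotter.regions_of(k,n)])
    print('cap exp',proj(c,[.4953,-.2662,.02]))
c=cv2.imread('pics/side9.png'); t=cv2.imread('pics/top9.png')
a=cv2.resize(c[140:360,160:430],(540,440)); b=cv2.resize(t[165:275,265:435],(510,330))
o=np.zeros((600,800,3),np.uint8); o[:380,:540]=a[:380]; o[270:600,290:800]=b
cv2.imwrite('pics/fin.png',np.clip(o*1.5,0,255).astype(np.uint8))"
```

```text
t 34.65 p [ 0.5138 -0.436   0.187 ] psi -3.032 zax [ 0.     0.001 -1.   ] q [ 1.11   0.557 -0.711  1.614  0.393  1.119  1.98 ] F [ 0.9  0.2 -0.3] gap 0.996 gf 0.0
side jar [(0.91, [293.0, 236.0], 1310)]
side cap [(0.74, [299.0, 258.0], 1165), (0.68, [362.0, 316.0], 797)]
side green_jar [(0.66, [208.0, 214.0], 1350)]
side cup_a [(0.78, [223.0, 165.0], 826), (0.68, [267.0, 191.0], 939), (0.4, [361.0, 329.0], 3258)]
side cradle [(0.56, [302.0, 257.0], 1150), (0.21, [208.0, 216.0], 1378)]
cap exp [[359.04231752 314.03951623]]
top jar [(0.74, [303.0, 214.0], 883)]
top cap [(0.89, [391.0, 234.0], 472)]
top green_jar [(0.55, [226.0, 251.0], 817)]
top cup_a [(0.82, [151.0, 182.0], 975), (0.58, [226.0, 182.0], 895)]
top cradle []
cap exp [[393.18313199 232.60461418]]
```

View pics/fin.png

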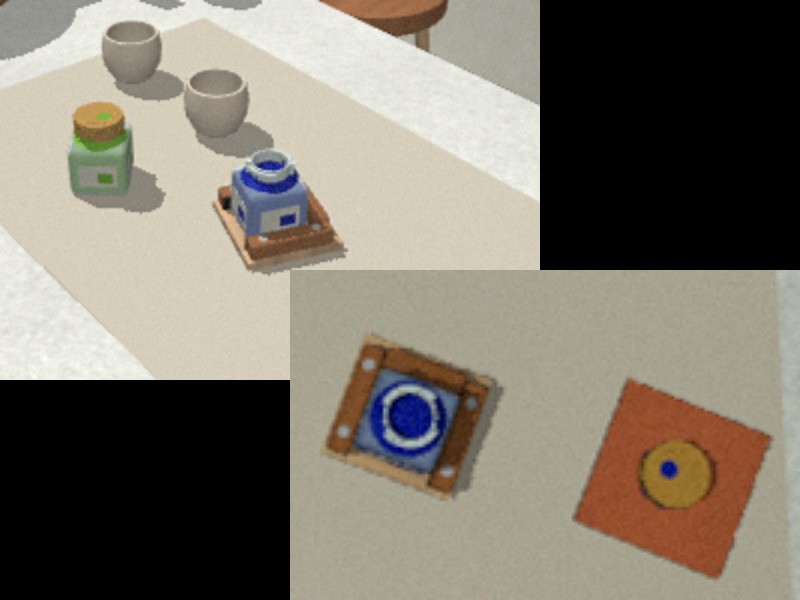

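The picture shows the open jar standing in the cradle at about (303,214) in the top view. The cap lies right way up in the middle of the tile at (391,234), and the green jar and cups are where they were. Handing in.

```bash
python3 -c "
from h import *
print(job_done())"
```

```text
the job is handed in; nothing more can be done
None
```

The job was handed in at about 35 s of the 58 s: the open blue jar stands in the cradle, its cap lies right way up wholly on the tile, and the green jar and cups show no shift in the last pictures; on the way in, the jar touched the cradle rim three times (up to 56 N at the wrist, limit 120 N).

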